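# Flip open the charging box and press its power button

### The job

Using only your fingertips and gripping nothing, push up the flared front lip of the charging box's lid from underneath and gently tip the lid over backwards until it leans open by itself and you have let go of it. Then reach into the box, press the round power button all the way down and come away, leaving the lid open. The smaller box with the knob stays shut and everything else on the desk stays where it is.

Things in the scene. Friction and masses are not known exactly. Their poses are not given: they have to be found in the camera images.
- charging_box: White open-topped box fixed to the desk, 120 (x) x 160 (y) x 90 mm high, walls 5 mm, with a hinged wooden lid. Origin at the centre of its underside; its own x points from the front (lip) side to the hinge side, y along the hinge, z up. It faces roughly towards the robot, at varying yaw.
- lid (a joint): Angle of the charging box's lid, rad: 0 shut, about 1.57 upright, 1.95 its stop, leaning back. The hinge is free: the lid (0.1 to 0.21 kg) falls shut from below about 1.5 and falls open to the stop from above about 1.55; let go beyond 1.65 to be sure.
- lid_hinge (a point): Middle of the lid's hinge axis, on the box's far upper edge: 60 mm beyond the box's centre (box x), 90.5 mm above the desk. The axis runs along the box's y. The point's axes turn with the lid; when shut they equal the box's. The shut lid is a flat plate 8 mm thick, 160 mm wide, reaching 135 mm forward from the hinge, 15 mm past the front wall, its underside 90.5 mm above the desk.
- lid_lip (a point): Middle of the underside of the lid's lip; turns with the lid. The lip (6 mm thick, 35 mm long, as wide as the lid) rises forwards at 45 degrees from the lid's front edge to about 120 mm above the desk. When shut, this point is 149 mm in front of the hinge and 105 mm above the desk, and the lip's underside faces down and forwards. Pressing on the lip's upper face counts as pinching it.
- power (a joint): Travel of the power button, m: 0 up, 0.006 fully down; a spring returns it; fully down takes 5 N.
- power_top (a point): Centre of the top of the round power button (22 mm wide, grey in a low black housing) on the front part of the grey power unit inside the charging box; the button faces up, its top 72 mm above the desk, below the box's rim. A white plug 28 x 28 mm stands behind and beside it, 10 mm lower than the button's top.
- keepsake_box: The other box, fixed: white, 120 x 150 x 70 mm, flat wooden lid with a steel knob and no lip. Origin at the centre of its underside.
- keepsake_lid (a joint): Angle of that box's lid, rad, 0 shut.
- mug: Bystander, loose: pink mug, 72 mm wide, 90 mm tall, handle to one side; stands between the two boxes. Origin at the centre of its underside.
- pen_cup: Bystander, loose: white cup with pens, 72 mm wide, pens to 160 mm. Origin at the centre of its underside.
- highlighter: Bystander, loose: flat highlighter pen, 95 x 24 x 16 mm, lying near the robot. Origin at the centre of its underside.
- eraser: Bystander, loose: eraser, 50 x 24 x 15 mm. Origin at the centre of its underside.
- tape_roll: Bystander, loose: roll of tape lying flat, 76 mm wide, 20 mm high. Origin at the centre of its underside.
- bottle: Bystander, loose: green bottle, 64 mm wide, 190 mm tall. Origin at the centre of its underside.

How it is judged:
By the outcome, as a careful person would: the job done as asked, in the order asked, and still so for the second after the job is handed in, with the robot touching nothing.
It also fails if it takes over 64 s, if anything falls off the work surface, if the arm or the gripper's body presses on something with over 40 N, if the wrist force passes 120 N, or if a joint passes its speed limit or range.

### The arm

A 6-joint arm with a two-finger parallel gripper is mounted at the origin on the work surface. World frame = base frame: x ahead of the robot, y to its left, z up, the work surface at z = 0. Lengths are in m, angles in rad, forces in N, time in s.
With the tool pointing down it reaches from about 0.35 to 0.775 m from the base axis. Payload 5.5 kg.
Tool frame: the origin (TCP) lies on the centre line of the jaws, within the pads' length; the fingertips stand 17 mm ahead of it and the grasp point (between the pads) lies 2 mm behind it; z points along the fingers, y is the direction in which the jaws open and shut (so a half turn about z gives the same grasp; the last joint's range is limited). The gripper opens to 85 mm and grips with 20 to 120 N. Pads are 22 mm wide; open, the fingers measure 114 mm over their backs; the gripper's body (76 mm by 85 mm) begins 54 mm behind the grasp point. The pads swing forward as they close: fully open they stand 13 mm farther back than shut.
Start: joints at [1.18, 0.313, 0.046, 1.304, 0, 1.431], TCP at [0.143, 0.557, 0.248] pointing down, gripper open.
Joint ranges: [-2.76, 2.76], [-0.86, 1.69], [-1.03, 1.26], [-2.2, 2.34], [-1.47, 1.5], [-3.14, 3.14]. Speed limits (rad/s): [2.57, 2.57, 3.14, 3.14, 3.14, 3.14].

### API

Orientations are given as a unit quaternion [w, x, y, z].
In Python, from workcell import env gives the robot as it stands.
- The arm moves only by the tool servo_tool, never from a script. Its argument "increments" is a list of rows, each an object of numbers: "claw": the closure, from 0 (fully open) to 1 (shut); "x", "y", "z": the shift along the world's x, y, z in units of 25 mm (1.0 is 25 mm); "ax", "ay", "az": the turn, a rotation vector about the world's x, y, z in units of 8 degrees (1.0 is 8 degrees). A call has 1 to 5 rows; each row shifts and turns the commanded pose from where the row before left it; what a row does not reach is not made up. A row lasts 1/10 s, in which the tool goes at most 50 mm and 8.59 degrees, less where a joint would pass 70% of its speed; a pose out of reach is approached as far as the arm can. A call is refused whole if a number of a shift passes 1 or a number of a turn 1, either way. A call with a gripper value outside its range is refused whole. The fingers move at their own pace and stop on an object; "newtons" is the grip in N (left out, the last holds). Time passes only in rows, so rows that do not move let the fingers close. It gives the time, the measured TCP pose, the force and the opening at its end, in the units of the state.
- env.get_state(): the state, without advancing time (a new reading comes with each control period).
- env.read_camera(name): name is "side" or "top" or "wrist"; returns the picture (420x560x3 uint8, red, green, blue); there is no depth.
- env.calibration(name): a dict with "K" (3x3 intrinsics, pixels), "world_to_cam" (4x4, takes a point from world to camera coordinates). Camera axes: x right, y down, z forward; pixel columns grow to the right and rows downward; lengths in m; the calibration is good to about 2 mm. The wrist camera is an equidistant fisheye: a pixel r from the principal point sees the ray r / f radians off the axis. A picture is of the moment at which its call begins: read the wrist's pose just before it. calibration takes no time and is no camera call; for the wrist camera it gives the pose at the moment of the call.
- env.hand_in(): hands the job in, once; it reports no verdict.
The state is a dict: "clock": time; "joint_pos": joint angles; "qvel": joint speeds; "tau": joint torques, N m; "tcp_pos": TCP position; "orientation": TCP orientation; "wrist_force": force on the tool from outside, world axes, zero at the start; "ft_torque": the same for the moment, N m; "finger_gap": finger opening in m.
Only numpy, scipy, OpenCV 4.12 (cv2) and the standard library are available. Lean on these libraries where they do the work, as an engineer would, in place of code of your own. Each camera call takes 0.05 s, during which the arm holds its last target.

## Working session

There is one attempt and no reset: what is moved stays moved. The work goes in short steps, Python scripts to look and compute and a tool call to move; the robot and the scene stay as the last step left them, time stands still between calls to the robot, and variables do not carry over. Pictures are saved under pics/ and viewed, and the job is handed in when it is done.

Besides the shell and the picture viewer there is one more tool, called by a JSON object that holds its "method" and its "body". servo_tool: Moves the arm, as the interface text tells. Its arguments: {"type":"object","properties":{"increments":{"type":"array"},"newtons":{"type":"number"}},"required":["increments"]}

```bash
mkdir -p pics; ls; python3 - <<'E'
from workcell import env
import cv2,numpy as np
s=env.get_state();print(s)
for n in ["side","top","wrist"]:
    c=env.calibration(n);print(n,np.round(c["K"],1).tolist(),np.round(c["world_to_cam"],3).tolist())
    cv2.imwrite(f"pics/{n}0.png",env.read_camera(n)[:,:,::-1])
E
```

```text
pics
{'clock': 0.0, 'joint_pos': array([1.18041750e+00, 3.13998580e-01, 4.50001624e-02, 1.30361212e+00,
       2.04450827e-05, 1.43120440e+00]), 'qvel': array([ 1.82678650e-04,  4.04824540e-04,  1.27521067e-03, -1.04058583e-03,
       -4.83973353e-06, -1.21211640e-04]), 'tau': array([ 1.09809882e-04, -4.80629933e+01,  2.98532456e+01,  1.94755162e-02,
        5.30043815e-05,  1.16095016e-06]), 'tcp_pos': array([0.14251244, 0.55656957, 0.24741855]), 'orientation': array([-2.47431783e-04,  1.25065062e-01,  9.92148128e-01, -8.72765160e-04]), 'wrist_force': array([ 0.58399367, -0.3826001 ,  0.24625229]), 'ft_torque': array([ 0.06754347, -0.03766035, -0.03770671]), 'finger_gap': 0.08523349981186022}
side [[428.4, 0.0, 275.7], [0.0, 428.4, 210.9], [0.0, 0.0, 1.0]] [[0.791, -0.612, -0.007, -0.543], [-0.321, -0.405, -0.856, 0.219], [0.521, 0.679, -0.517, 0.921], [0.0, 0.0, 0.0, 1.0]]
top [[424.4, 0.0, 280.1], [0.0, 424.4, 214.7], [0.0, 0.0, 1.0]] [[0.004, -1.0, 0.02, -0.107], [-0.984, -0.008, -0.18, 0.587], [0.18, -0.019, -0.983, 0.836], [0.0, 0.0, 0.0, 1.0]]
wrist [[325.2, 0.0, 284.5], [0.0, 325.2, 205.9], [0.0, 0.0, 1.0]] [[0.247, 0.969, -0.001, -0.574], [0.93, -0.237, 0.281, -0.037], [0.272, -0.07, -0.96, 0.378], [0.0, 0.0, 0.0, 1.0]]
```

View pics/side0.png

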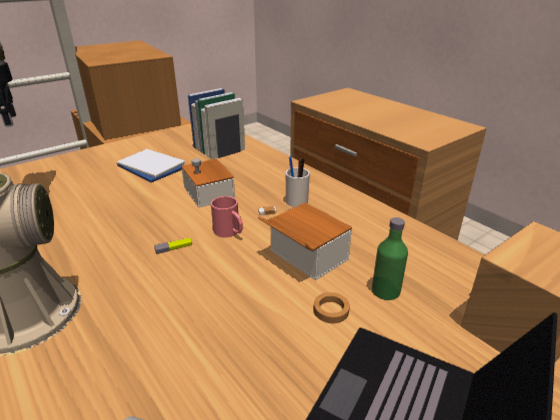

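View pics/top0.png

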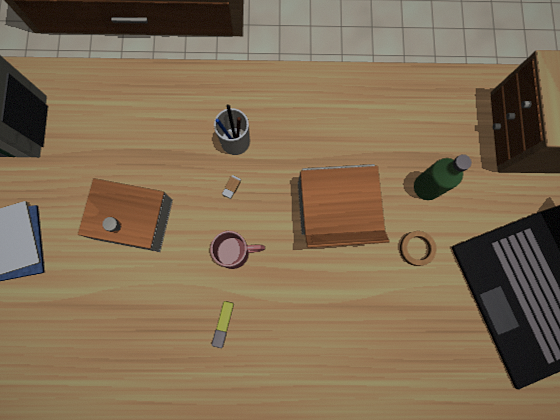

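View pics/wrist0.png

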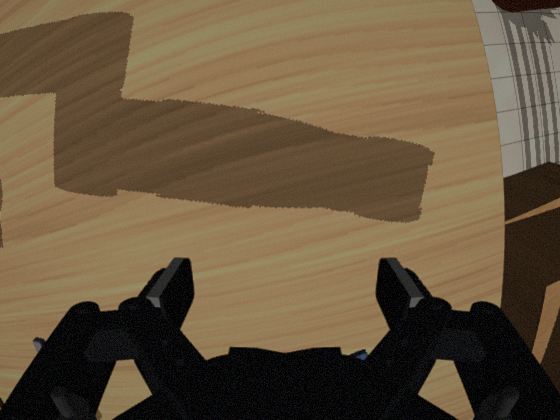

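```bash
python3 - <<'E'
import cv2
a=cv2.imread("pics/top0.png")[150:260,200:460];cv2.imwrite("pics/top0c.png",cv2.resize(a,None,fx=3,fy=3,interpolation=cv2.INTER_CUBIC))
a=cv2.imread("pics/side0.png")[160:330,190:420];cv2.imwrite("pics/side0c.png",cv2.resize(a,None,fx=3.4,fy=3.4,interpolation=cv2.INTER_CUBIC))
E
```

```text
(no output)
```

View pics/top0c.png

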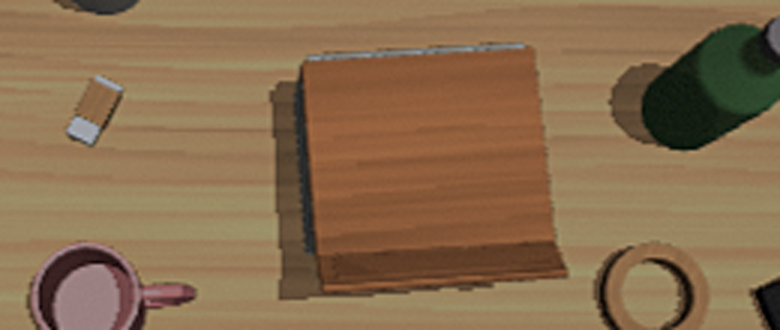

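View pics/side0c.png

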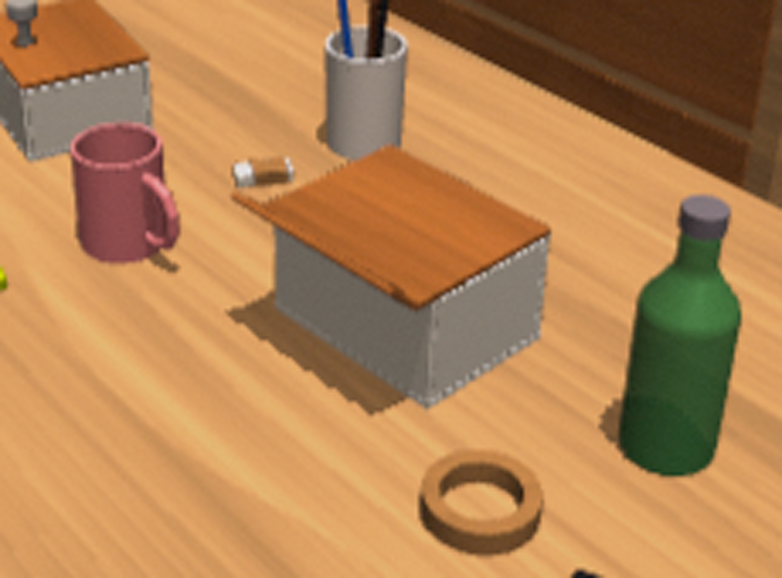

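```bash
cat > h.py <<'E'
from workcell import env
import numpy as np, cv2
from scipy.optimize import least_squares
from scipy.spatial.transform import Rotation as R
def proj(c,P):
    P=np.atleast_2d(P);M=c["world_to_cam"];q=P@M[:3,:3].T+M[:3,3];p=q@np.array(c["K"]).T;return p[:,:2]/p[:,2:]
def ray(c,u,v,z):
    M=np.array(c["world_to_cam"]);Rm=M[:3,:3];o=-Rm.T@M[:3,3];d=Rm.T@np.linalg.inv(c["K"])@[u,v,1];return o+d*(z-o[2])/d[2]
E
python3 - <<'E'
from h import *
T=env.calibration("top");S=env.calibration("side")
print("top cam pos",ray(T,280,200,0), -np.array(T["world_to_cam"])[:3,:3].T@np.array(T["world_to_cam"])[:3,3],-np.array(S["world_to_cam"])[:3,:3].T@np.array(S["world_to_cam"])[:3,3])
loc=np.array([[.06,.08,.0985],[.06,-.08,.0985],[-.0985,.08,.122],[-.0985,-.08,.122]]); pt=np.array([[301,170],[377,165.3],[307.3,248],[389.3,242]])
loc2=np.array([[-.06,-.08,0],[.06,-.08,0],[-.06,.08,0]]);ps=np.array([[316.5,278.5],[349,259.4],[271.8,245.3]])
def W(l,p):
    c,s=np.cos(p[2]),np.sin(p[2]);return np.c_[p[0]+c*l[:,0]-s*l[:,1],p[1]+s*l[:,0]+c*l[:,1],l[:,2]]
f=lambda p:np.r_[(proj(T,W(loc,p))-pt).ravel(),(proj(S,W(loc2,p))-ps).ravel()]
r=least_squares(f,[.6,-.2,0]);print(r.x,np.round(f(r.x).reshape(-1,2),1))
r2=least_squares(lambda p:f(p)[:8],[.6,-.2,0]);print(r2.x,np.round(f(r2.x).reshape(-1,2),1))
for n,u,v,z in [("mug rim",229,249,.09),("handle end",264,248,.06),("tape",418,248,.02),("bottlecap",462,162,.19),("hl",222,325,.016),("eraser",231,187,.015),("pencup",233,132,.1),("knob",110,225,.1),("laptop near",455,247,.02),("laptop corner top",530,210,.02),("nbright",40,240,0.02)]:
    print(n,ray(T,u,v,z).round(3))
E
```

```text
top cam pos [ 0.6308603  -0.10367358  0.        ] [ 0.42710331 -0.08648284  0.93000568] [ 0.01957097 -0.86960894  0.65930007]
[ 0.61852021 -0.22592922  0.06813153] [[-1.1 -0.4]
 [ 0.8 -0.1]
 [-0.6 -2.1]
 [ 0.2 -1.2]
 [-1.3  1.8]
 [-0.5 -0.2]
 [-1.4  4.9]]
[ 0.61653048 -0.22615215  0.07281334] [[-1.1  0.7]
 [ 0.8  0.7]
 [-0.3 -0.9]
 [ 0.5 -0.4]
 [-1.7  2.2]
 [-1.   0. ]
 [-2.   5.3]]
mug rim [ 0.511 -0.002  0.09 ]
handle end [ 0.517 -0.07   0.06 ]
tape [ 0.523 -0.402  0.02 ]
bottlecap [ 0.663 -0.433  0.19 ]
hl [0.36  0.016 0.016]
eraser [0.656 0.005 0.015]
pencup [ 0.751 -0.004  0.1  ]
knob [0.556 0.232 0.1  ]
laptop near [ 0.526 -0.483  0.02 ]
laptop corner top [ 0.609 -0.656  0.02 ]
nbright [0.535 0.408 0.02 ]
```

{"method": "servo_tool", "body": {"increments": [{"x": 0.8, "y": -0.9, "claw": 1}, {"x": 0.8, "y": -0.9, "claw": 1}, {"x": 0.8, "y": -0.9, "claw": 1}, {"x": 0.8, "y": -0.9, "claw": 1}, {"x": 0.8, "y": -0.9, "claw": 1}], "newtons": 20}}

```text
schema error: expected keys claw, x, y, z, ax, ay, az
```

{"method": "servo_tool", "body": {"increments": [{"x": 0.8, "y": -0.9, "claw": 1}, {"x": 0.8, "y": -0.9, "claw": 1}, {"x": 0.8, "y": -0.9, "claw": 1}, {"x": 0.8, "y": -0.9, "claw": 1}, {"x": 0.8, "y": -0.9, "claw": 1}]}}

```text
schema error: expected keys claw, x, y, z, ax, ay, az
```

{"method": "servo_tool", "body": {"increments": [{"x": 0.3, "y": -1, "az": 0.4}, {"x": 0.3, "y": -1, "az": 0.4}, {"x": 0.3, "y": -1, "az": 0.4}, {"x": 0.3, "y": -1, "az": 0.4}, {"x": 0.3, "y": -1, "az": 0.4}]}}

```text
schema error: expected keys claw, x, y, z, ax, ay, az
```

All keys are needed.

{"method": "servo_tool", "body": {"increments": [{"claw": 1, "x": 0.8, "y": -0.9, "z": 0, "ax": 0, "ay": 0, "az": 0}, {"claw": 1, "x": 0.8, "y": -0.9, "z": 0, "ax": 0, "ay": 0, "az": 0}, {"claw": 1, "x": 0.8, "y": -0.9, "z": 0, "ax": 0, "ay": 0, "az": 0}, {"claw": 1, "x": 0.8, "y": -0.9, "z": 0, "ax": 0, "ay": 0, "az": 0}, {"claw": 1, "x": 0.8, "y": -0.9, "z": 0, "ax": 0, "ay": 0, "az": 0}], "newtons": 20}}

```text
clock: 0.65
tcp_pos: [0.2432, 0.4435, 0.248]
orientation: [-0.0, 0.125, 0.992, -0.0]
wrist_force: [0.7, -0.2, 0.2]
finger_gap: 0.0121
```

{"method": "servo_tool", "body": {"increments": [{"claw": 1, "x": 0.8, "y": -0.9, "z": 0, "ax": 0, "ay": 0, "az": 0}, {"claw": 1, "x": 0.8, "y": -0.9, "z": 0, "ax": 0, "ay": 0, "az": 0}, {"claw": 1, "x": 0.8, "y": -0.9, "z": 0, "ax": 0, "ay": 0, "az": 0}, {"claw": 1, "x": 0.8, "y": -0.9, "z": 0, "ax": 0, "ay": 0, "az": 0}, {"claw": 1, "x": 0.8, "y": -0.9, "z": 0, "ax": 0, "ay": 0, "az": 0}]}}

```text
clock: 1.15
tcp_pos: [0.3432, 0.331, 0.2481]
orientation: [-0.0, 0.125, 0.992, -0.0]
wrist_force: [0.3, 0.6, -0.2]
finger_gap: 0.0001
```

{"method": "servo_tool", "body": {"increments": [{"claw": 1, "x": 0.3, "y": -1, "z": 0, "ax": 0, "ay": 0, "az": 0.5}, {"claw": 1, "x": 0.3, "y": -1, "z": 0, "ax": 0, "ay": 0, "az": 0.5}, {"claw": 1, "x": 0.3, "y": -1, "z": 0, "ax": 0, "ay": 0, "az": 0.5}, {"claw": 1, "x": 0.3, "y": -1, "z": 0, "ax": 0, "ay": 0, "az": 0.4}, {"claw": 1, "x": 0.3, "y": -1, "z": 0, "ax": 0, "ay": 0, "az": 0.4}]}}

```text
clock: 1.65
tcp_pos: [0.3802, 0.206, 0.2481]
orientation: [-0.0, -0.036, 0.999, -0.0]
wrist_force: [0.3, -0.3, -0.9]
finger_gap: -0.0001
```

{"method": "servo_tool", "body": {"increments": [{"claw": 1, "x": 0, "y": -1, "z": 0, "ax": 0, "ay": 0, "az": 0}, {"claw": 1, "x": 0, "y": -1, "z": 0, "ax": 0, "ay": 0, "az": 0}, {"claw": 1, "x": 0, "y": -1, "z": 0, "ax": 0, "ay": 0, "az": 0}, {"claw": 1, "x": 0, "y": -1, "z": 0, "ax": 0, "ay": 0, "az": 0}, {"claw": 1, "x": 0, "y": -1, "z": 0, "ax": 0, "ay": 0, "az": 0}]}}

```text
clock: 2.15
tcp_pos: [0.3799, 0.0811, 0.2482]
orientation: [-0.0, -0.035, 0.999, 0.0]
wrist_force: [0.6, -0.6, 1.1]
finger_gap: 0.0004
```

{"method": "servo_tool", "body": {"increments": [{"claw": 1, "x": 0, "y": -1, "z": 0, "ax": 0, "ay": -0.5, "az": 0}, {"claw": 1, "x": 0, "y": -1, "z": 0, "ax": 0, "ay": -0.5, "az": 0}, {"claw": 1, "x": 0, "y": -1, "z": 0, "ax": 0, "ay": -0.5, "az": 0}, {"claw": 1, "x": 0, "y": -1, "z": 0, "ax": 0, "ay": -0.5, "az": 0}, {"claw": 1, "x": 0, "y": -1, "z": 0, "ax": 0, "ay": -0.5, "az": 0}]}}

```text
clock: 2.65
tcp_pos: [0.38, -0.0436, 0.2484]
orientation: [0.175, -0.035, 0.984, -0.007]
wrist_force: [-0.5, 0.0, -0.8]
finger_gap: 0.0
```

{"method": "servo_tool", "body": {"increments": [{"claw": 1, "x": 0, "y": -1, "z": 0, "ax": 0, "ay": -0.5, "az": 0}, {"claw": 1, "x": 0, "y": -1, "z": 0, "ax": 0, "ay": -0.5, "az": 0}, {"claw": 1, "x": 0, "y": -1, "z": 0, "ax": 0, "ay": -0.5, "az": 0}, {"claw": 1, "x": 0, "y": -1, "z": 0, "ax": 0, "ay": -0.5, "az": 0}, {"claw": 1, "x": 0, "y": -1, "z": 0, "ax": 0, "ay": -0.5, "az": 0}]}}

```text
clock: 3.15
tcp_pos: [0.3798, -0.1688, 0.2487]
orientation: [0.343, -0.033, 0.938, -0.013]
wrist_force: [0.5, -0.3, -0.4]
finger_gap: 0.0002
```

```bash
python3 - <<'E'
from h import *
s=env.get_state();print(s["clock"],s["joint_pos"].round(3),s["tcp_pos"])
q=s["orientation"];print(R.from_quat(q[[1,2,3,0]]).as_matrix().round(3))
cv2.imwrite("pics/side1.png",env.read_camera("side")[:,:,::-1])
cv2.imwrite("pics/wrist1.png",env.read_camera("wrist")[:,:,::-1])
E
```

```text
3.15 [-1.021 -0.411 -0.828  0.736  0.582 -0.965] [ 0.37982373 -0.16877054  0.24866147]
[[-0.762 -0.053  0.646]
 [-0.071  0.997 -0.001]
 [-0.644 -0.047 -0.764]]
```

View pics/side1.png

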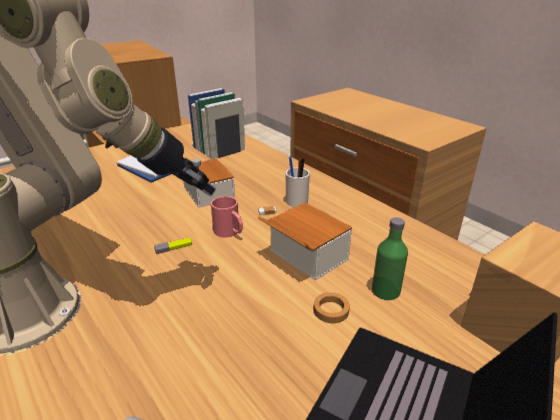

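View pics/wrist1.png

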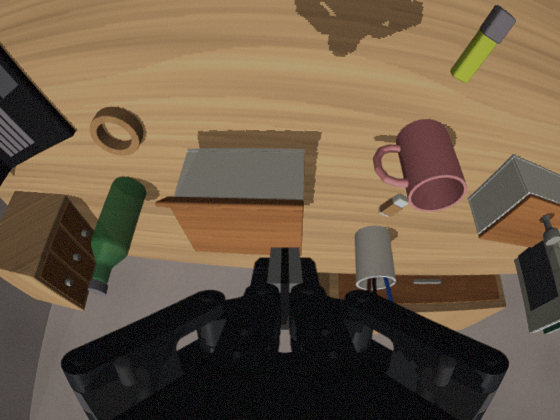

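```bash
cat >> h.py <<'E'
def fish(c,P):
    P=np.atleast_2d(P);M=np.array(c["world_to_cam"]);q=P@M[:3,:3].T+M[:3,3];K=c["K"]
    n=np.hypot(q[:,0],q[:,1]);th=np.arctan2(n,q[:,2]);return np.c_[K[0][2]+K[0][0]*th*q[:,0]/n,K[1][2]+K[1][1]*th*q[:,1]/n]
def W(l,p):
    c,s=np.cos(p[2]),np.sin(p[2]);l=np.atleast_2d(l);return np.c_[p[0]+c*l[:,0]-s*l[:,1],p[1]+s*l[:,0]+c*l[:,1],l[:,2]]
E
python3 - <<'E'
from h import *
C=env.calibration("wrist")
a=cv2.imread("pics/wrist1.png");p=[.6165,-.226,.072]
L=[[-.0997,.08,.115],[-.0997,-.08,.115],[-.0565+-.0475,.08,.119],[-.104,-.08,.119],[-.06,.08,0],[-.06,-.08,0],[.06,.08,.0985],[.06,-.08,.0985],[-.075,0.08,.0985],[-.075,-.08,.0985]]
u=fish(C,W(L,p));print(u.round(0).tolist())
a=cv2.resize(a[120:280,140:340],None,fx=4,fy=4-.4,interpolation=cv2.INTER_CUBIC)
for x,y in u: cv2.circle(a,(int((x-140)*4),int((y-120)*3.6)),4,(0,255,0),1)
cv2.imwrite("pics/w1c.png",a)
E
```

```text
[[302.0, 204.0], [153.0, 201.0], [302.0, 205.0], [150.0, 202.0], [302.0, 148.0], [185.0, 148.0], [300.0, 257.0], [193.0, 252.0], [302.0, 204.0], [164.0, 201.0]]
```

View pics/w1c.png

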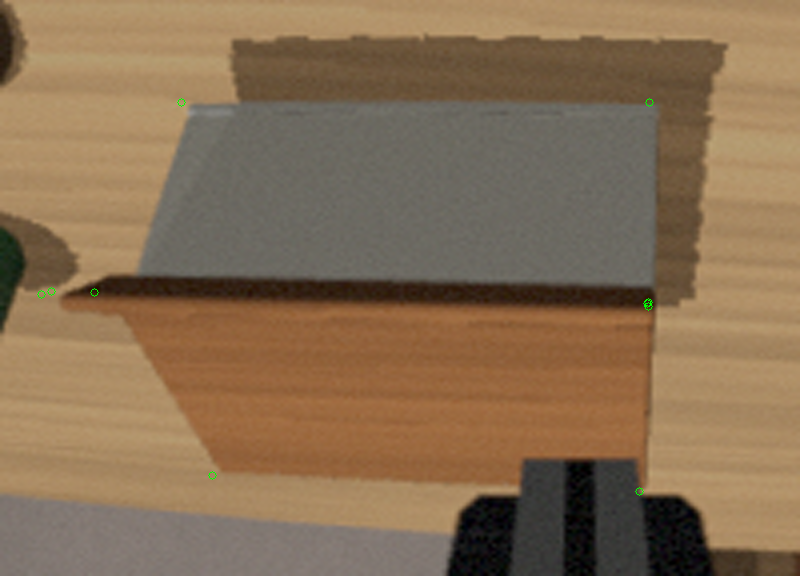

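{"method": "servo_tool", "body": {"increments": [{"claw": 1, "x": 0.6, "y": -0.68, "z": -0.7, "ax": 0, "ay": -0.5, "az": 0}, {"claw": 1, "x": 0.6, "y": -0.68, "z": -0.7, "ax": 0, "ay": -0.5, "az": 0}, {"claw": 1, "x": 0.6, "y": -0.68, "z": -0.7, "ax": 0, "ay": -0.5, "az": 0}, {"claw": 1, "x": 0.6, "y": -0.68, "z": -0.7, "ax": 0, "ay": -0.5, "az": 0}, {"claw": 1, "x": 0, "y": 0, "z": 0, "ax": 0, "ay": 0, "az": 0}]}}

```text
clock: 3.75
tcp_pos: [0.4419, -0.2422, 0.1805]
orientation: [0.467, -0.032, 0.884, -0.013]
wrist_force: [-0.0, 0.2, 0.2]
finger_gap: 0.0
```

```bash
cat > st.py <<'E'
from h import *
p=[.619,-.226,.07]
s=env.get_state();print(s["clock"],s["joint_pos"].round(3),s["tcp_pos"].round(4),s["wrist_force"].round(2))
q=s["orientation"];M=R.from_quat(q[[1,2,3,0]]).as_matrix();print(M.round(3).tolist())
c,sn=np.cos(p[2]),np.sin(p[2]);B=np.array([[c,-sn,0],[sn,c,0],[0,0,1]])
o=np.array([p[0],p[1],0]);l=lambda P:(B.T@(P-o)).round(4)
t=s["tcp_pos"];tip=t+.017*M[:,2];C=tip-.011*M[:,0]
print("local tcp",l(t),"tip",l(tip),"C",l(C),"pitch below horiz",np.degrees(np.arcsin(-M[2,2])).round(1))
d=l(C)-np.array([.06,0,.0905]);print("C polar r",np.hypot(d[0],d[2]),"ang",np.arctan2(d[2],-d[0]))
E
python3 st.py
```

```text
3.75 [-1.117 -0.115 -1.025  0.098  0.841 -0.932] [ 0.4419 -0.2422  0.1805] [-0.05  0.21  0.17]
[[-0.563, -0.044, 0.826], [-0.068, 0.998, 0.007], [-0.824, -0.053, -0.564]]
local tcp [-0.1778 -0.0038  0.1805] tip [-0.1638 -0.0047  0.1709] C [-0.1576 -0.0044  0.18  ] pitch below horiz 34.3
C polar r 0.23528707996828044 ang 0.39021404374103724
```

{"method": "servo_tool", "body": {"increments": [{"claw": 1, "x": 0.8, "y": 0.2, "z": -0.4, "ax": 0, "ay": 0, "az": 0}, {"claw": 1, "x": 0.8, "y": 0.05, "z": -0.6, "ax": 0, "ay": 0, "az": 0}, {"claw": 1, "x": 0, "y": 0, "z": -0.8, "ax": 0, "ay": 0, "az": 0}, {"claw": 1, "x": 0, "y": 0, "z": -0.8, "ax": 0, "ay": 0, "az": 0}, {"claw": 1, "x": 0, "y": 0, "z": 0, "ax": 0, "ay": 0, "az": 0}]}}

```text
clock: 4.25
tcp_pos: [0.4874, -0.249, 0.1287]
orientation: [0.457, -0.037, 0.889, -0.002]
wrist_force: [-0.0, 1.5, 0.1]
finger_gap: -0.0003
```

```bash
python3 st.py
```

```text
4.25 [-1.008  0.081 -1.027 -0.148  0.78  -0.834] [ 0.4874 -0.249   0.1287] [-0.01  1.48  0.09]
[[-0.579, -0.065, 0.813], [-0.069, 0.997, 0.031], [-0.812, -0.038, -0.582]]
local tcp [-0.1329 -0.0137  0.1287] tip [-0.1191 -0.0142  0.1188] C [-0.1127 -0.0138  0.1277] pitch below horiz 35.6
C polar r 0.1766610596594507 ang 0.21216077964264946
```

```bash
cat > kin.py <<'E'
from h import *
def fk(q,k):
    a0,d0,L1,c1,L2,c2,L3,L4=k
    er=np.array([np.cos(q[0]),np.sin(q[0]),0]);et=np.array([-np.sin(q[0]),np.cos(q[0]),0]);ez=np.array([0,0,1.])
    e=lambda a:np.sin(a)*er+np.cos(a)*ez
    psi=q[1]-q[2]+q[3]+np.pi/2
    z=np.cos(q[4])*e(psi)+np.sin(q[4])*et
    return a0*er+d0*ez+L1*e(q[1]+c1)+L2*e(q[1]-q[2]+c2)+L3*e(psi)+L4*z, z
D=[([1.1804,.3140,.0450,1.3036,0,1.4312],[.1425,.5566,.2474]),
([-1.021,-0.411,-0.828,0.736,0.582,-0.965],[0.37982,-0.16877,0.24866]),
([-1.117,-0.115,-1.025,0.098,0.841,-0.932],[0.4419,-0.2422,0.1805]),
([-1.008,0.081,-1.027,-0.148,0.78,-0.834],[0.4874,-0.249,0.1287])]
E
python3 - <<'E'
from kin import *
f=lambda k:np.concatenate([fk(q,k)[0]-p for q,p in D]+[1e-3*(k-[0,.3,.35,0,.3,1.57,.08,.15])])
best=min((least_squares(f,np.array([0,.3,.35,0,.3,c2,.08,.15])) for c2 in [1.2,1.57]),key=lambda r:r.cost)
print(best.x.round(4),np.abs(f(best.x)[:12]).max())
for q,p in D: print(fk(q,best.x)[1].round(3))
np.save("k.npy",best.x)
E
```

```text
[-0.1289  0.4123  0.6243 -0.04    0.542   1.5137  0.2505  0.4013] 0.07392592211846385
[-0.001 -0.002 -1.   ]
[ 0.646 -0.002 -0.764]
[ 0.826  0.007 -0.564]
[ 0.812  0.03  -0.582]
```

```bash
python3 - <<'E'
from kin import *
rng=np.random.default_rng(0);k0=np.array([0,.3,.35,0,.3,1.57,.08,.2])
f=lambda k:np.concatenate([fk(q,k)[0]-p for q,p in D]+[1e-4*(k-k0)])
rs=[]
for i in range(150):
    x=k0+rng.normal(size=8)*[.05,.1,.1,.8,.1,1,.05,.05]
    rs.append(least_squares(f,x))
rs.sort(key=lambda r:r.cost)
for r in rs[::15]: print(r.x.round(3),np.abs(f(r.x)[:12]).max().round(4))
for i,(q,p) in enumerate(D): print((fk(q,rs[0].x)[0]-p).round(4))
# tangential check: L4 from tangential eq
for q,p in D:
    et=[-np.sin(q[0]),np.cos(q[0]),0];print("tang",np.dot(et,p),np.sin(q[4]),np.dot(et,p)/np.sin(q[4]) if q[4] else 0, "rad",np.hypot(*p[:2]))
E
```

```text
[-0.13   0.414  0.625 -0.04   0.543  1.515  0.252  0.401] 0.0739
[-0.13   0.414  0.625 -0.04   0.543  1.515  0.252  0.401] 0.0739
[-0.13   0.414  0.625 -0.04   0.543  1.515  0.252  0.401] 0.0739
[-0.13   0.414  0.625 -0.04   0.543  1.515  0.252  0.401] 0.0739
[-0.13   0.414  0.625 -0.04   0.543  1.515  0.252  0.401] 0.0739
[-0.13   0.414  0.625 -0.04   0.543  1.515  0.252  0.401] 0.0739
[-0.13   0.414  0.625 -0.04   0.543  1.515  0.252  0.401] 0.0739
[-0.13   0.414  0.625 -0.04   0.543  1.515  0.252  0.401] 0.0739
[-0.13   0.414  0.625 -0.04   0.543  1.515  0.252  0.401] 0.0739
[-0.13   0.414 -0.625  3.102  0.543  1.515  0.252  0.401] 0.0739
[ 0.0739 -0.0307  0.0002]
[-0.0121 -0.0092 -0.0006]
[0.0056 0.007  0.0023]
[ 0.0038 -0.0006 -0.0018]
tang 0.08003882706162861 0.0 0 rad 0.5745518340411072
tang 0.23566167471384689 0.5496957649289124 0.42871291676100703 rad 0.41562789283203794
tang 0.29099918651320855 0.7453102103639279 0.39044035955326095 rad 0.503921075169515
tang 0.2793717813567212 0.7032794192004101 0.3972415141542909 rad 0.547320527661808
```

```bash
python3 - <<'E'
s=open("kin.py").read().replace("return a0*er","return .08*et+a0*er");open("kin.py","w").write(s)
from kin import *
k0=np.array([0,.3,.35,0,.3,1.57,.08,.283])
f=lambda k:np.concatenate([fk(q,k)[0]-p for q,p in D]+[1e-4*(k-k0)])
rng=np.random.default_rng(0)
rs=sorted([least_squares(f,k0+rng.normal(size=8)*[.05,.1,.1,.3,.1,.3,.05,.05]) for i in range(60)],key=lambda r:r.cost)
for r in rs[::12]: print(r.x.round(4),np.abs(f(r.x)[:12]).max().round(4))
np.save("k.npy",rs[0].x)
E
```

```text
[-3.9000e-03  2.3970e-01  5.2280e-01 -9.0000e-04  4.1660e-01  1.4422e+00
  1.4810e-01  2.8330e-01] 0.0002
[-3.9000e-03  2.3970e-01  5.2280e-01 -9.0000e-04  4.1660e-01  1.4422e+00
  1.4810e-01  2.8330e-01] 0.0002
[-3.9000e-03  2.3970e-01  5.2280e-01 -9.0000e-04  4.1660e-01  1.4422e+00
  1.4810e-01  2.8330e-01] 0.0002
[-3.9000e-03  2.3970e-01  5.2280e-01 -9.0000e-04  4.1660e-01  1.4422e+00
  1.4810e-01  2.8330e-01] 0.0002
[-3.9000e-03  2.3970e-01  5.2280e-01 -9.0000e-04  4.1660e-01  1.4422e+00
  1.4810e-01  2.8330e-01] 0.0002
```

```bash
cat >> kin.py <<'E'
k=np.load("k.npy") if __import__("os").path.exists("k.npy") else None
LIM=np.array([[-2.76,2.76],[-.86,1.69],[-1.03,1.26],[-2.2,2.34],[-1.47,1.5]])
BP=[.619,-.226,.07]
def ik(t,z):
    a0,d0,L1,c1,L2,c2,L3,L4=k
    Wp=t-L4*z;rad=np.hypot(Wp[0],Wp[1])
    q1=np.arctan2(Wp[1],Wp[0])-np.arcsin(.08/rad)
    er=np.array([np.cos(q1),np.sin(q1),0]);et=np.array([-np.sin(q1),np.cos(q1),0])
    q5=np.arcsin(z@et);psi=np.arctan2(z@er,z[2]);psi=psi%(2*np.pi)
    P=np.array([Wp@er-a0-L3*np.sin(psi),Wp[2]-d0-L3*np.cos(psi)]);D_=np.hypot(*P)
    ca=(L1**2+L2**2-D_**2)/(2*L1*L2)
    if abs(ca)>1:return None
    bend=np.pi-np.arccos(ca)  # psi2-psi1
    psi1=np.arctan2(P[0],P[1])-np.arctan2(L2*np.sin(bend),L1+L2*np.cos(bend))
    q2=psi1-c1;q3=q2+c2-(psi1+bend)
    q4=psi-np.pi/2-q2+q3
    return np.array([q1,q2,q3,q4,q5])
def zt(pitch,yaw): # deg below horizontal, yaw rel box
    a=np.radians(pitch);b=np.radians(yaw)+BP[2];return np.array([np.cos(a)*np.cos(b),np.cos(a)*np.sin(b),-np.sin(a)])
E
python3 - <<'E'
from kin import *
print(ik(np.array(D[3][1]),np.array([.813,.031,-.582])))
for loc in [[-.083,0,.085]]:
  for pitch in [25,30,35,40,45,50]:
    for yaw in [0,15,30,45]:
      z=zt(pitch,yaw);tip=W([loc],BP)[0];h=np.array([0,0,1.]);n=h-z*(h@z);n/=np.linalg.norm(n)
      t=tip-.011*n-.017*z;q=ik(t,z);m=np.minimum(q-LIM[:,0],LIM[:,1]-q) if q is not None else 0
      zz=z@[np.cos(.07),np.sin(.07),0];print(pitch,yaw,"slope",np.degrees(np.arctan2(-z[2],zz)).round(0),q.round(2) if q is not None else None,"margin",np.round(np.min(m),2))
E
```

```text
[-1.00822937  0.08104244 -1.02713898 -0.14810941  0.78135453]
25 0 slope 25.0 [-0.99  0.41 -1.19 -0.84  0.91] margin -0.16
25 15 slope 26.0 [-1.05  0.39 -0.9  -0.1   1.1 ] margin 0.13
25 30 slope 28.0 [-1.06  0.55 -0.52  0.68  1.13] margin 0.37
25 45 slope 33.0 [-1.04  0.75 -0.18  1.24  1.04] margin 0.46
30 0 slope 30.0 [-0.96  0.31 -1.13 -0.59  0.84] margin -0.1
30 15 slope 31.0 [-1.03  0.34 -0.86  0.02  1.01] margin 0.17
30 30 slope 34.0 [-1.04  0.5  -0.53  0.65  1.04] margin 0.46
30 45 slope 39.0 [-1.02  0.68 -0.21  1.15  0.97] margin 0.53
35 0 slope 35.0 [-0.93  0.23 -1.06 -0.38  0.76] margin -0.03
35 15 slope 36.0 [-1.    0.3  -0.82  0.11  0.92] margin 0.21
35 30 slope 39.0 [-1.01  0.45 -0.53  0.64  0.96] margin 0.5
35 45 slope 45.0 [-0.99  0.62 -0.24  1.08  0.91] margin 0.59
40 0 slope 40.0 [-0.9   0.18 -1.   -0.2   0.68] margin 0.03
40 15 slope 41.0 [-0.96  0.27 -0.78  0.2   0.83] margin 0.25
40 30 slope 44.0 [-0.98  0.41 -0.53  0.64  0.87] margin 0.5
40 45 slope 50.0 [-0.97  0.57 -0.26  1.03  0.84] margin 0.66
45 0 slope 45.0 [-0.86  0.15 -0.93 -0.05  0.6 ] margin 0.1
45 15 slope 46.0 [-0.93  0.25 -0.74  0.28  0.74] margin 0.29
45 30 slope 49.0 [-0.95  0.38 -0.51  0.65  0.78] margin 0.52
45 45 slope 55.0 [-0.94  0.52 -0.27  0.99  0.76] margin 0.74
50 0 slope 50.0 [-0.83  0.14 -0.85  0.09  0.53] margin 0.18
50 15 slope 51.0 [-0.89  0.23 -0.69  0.36  0.65] margin 0.34
50 30 slope 54.0 [-0.91  0.35 -0.49  0.67  0.7 ] margin 0.54
50 45 slope 59.0 [-0.9   0.49 -0.28  0.96  0.68] margin 0.75
```

```bash
cat > plan.py <<'E'
from kin import *
def pose(Cl,pitch,yaw,off=None):
    z=zt(pitch,yaw);h=np.array([0,0,1.]);n=h-z*(h@z);n/=np.linalg.norm(n);t=W([Cl],BP)[0]-.011*n-.017*z
    return t,np.c_[-n,np.cross(z,-n),z],ik(t,z)
def cur():
    s=env.get_state();q=s["orientation"];return s["tcp_pos"],R.from_quat(q[[1,2,3,0]]).as_matrix()
def delta(t0,M0,t1,M1):
    return ((t1-t0)/.025).round(2),(np.degrees(R.from_matrix(M1@M0.T).as_rotvec())/8).round(2)
def show(targets):
    t0,M0=cur()
    for T in targets:
        t,M,q=pose(*T);m=np.minimum(q-LIM[:,0],LIM[:,1]-q).min() if q is not None else None
        print(T,t.round(3),*delta(t0,M0,t,M),q.round(2) if q is not None else None,"margin",m);t0,M0=t,M
def arc(a,r=.143): return [.06-r*np.cos(a),0,.0905+r*np.sin(a)]
E
python3 - <<'E'
from plan import *
show([([-.135,0,.135],30,18),([-.125,0,.085],30,18),([-.083,0,.085],30,18)]+[(arc(a),30,18) for a in np.arange(.05,1.9,.15)])
E
```

```text
([-0.135, 0, 0.135], 30, 18) [ 0.466 -0.243  0.134] [-0.87  0.24  0.21] [ 0.42 -0.63  2.3 ] [-1.15  0.26 -0.75  0.49  1.05] margin 0.2759761014672175
([-0.125, 0, 0.085], 30, 18) [ 0.476 -0.242  0.084] [ 0.4   0.03 -2.  ] [0. 0. 0.] [-1.13  0.36 -0.8   0.31  1.04] margin 0.22883530031877974
([-0.083, 0, 0.085], 30, 18) [ 0.517 -0.239  0.084] [1.68 0.12 0.  ] [0. 0. 0.] [-1.03  0.37 -0.8   0.15  1.03] margin 0.23136555631626998
([np.float64(-0.08282128723648016), 0, np.float64(0.097647021205707)], 30, 18) [ 0.518 -0.239  0.097] [0.01 0.   0.51] [0. 0. 0.] [-1.03  0.34 -0.79  0.18  1.03] margin 0.24140918625386187
([np.float64(-0.08014952063129754), 0, np.float64(0.11890971430369375)], 30, 18) [ 0.52  -0.239  0.118] [0.11 0.01 0.85] [0. 0. 0.] [-1.03  0.3  -0.77  0.23  1.03] margin 0.26070672990144583
([np.float64(-0.07433029793717516), 0, np.float64(0.13953438646612953)], 30, 18) [ 0.526 -0.239  0.139] [0.23 0.02 0.82] [0. 0. 0.] [-1.02  0.26 -0.75  0.27  1.02] margin 0.28237990236018873
([np.float64(-0.06549430635032327), 0, np.float64(0.15905785202040104)], 30, 18) [ 0.535 -0.238  0
[... 1106 characters left out ...]
13883498)], 30, 18) [ 0.636 -0.231  0.23 ] [0.83 0.06 0.21] [0. 0. 0.] [-0.82  0.21 -0.57  0.24  0.94] margin 0.46156388799840387
([np.float64(0.05702633962415781), 0, np.float64(0.23346907827907804)], 30, 18) [ 0.657 -0.23   0.232] [0.85 0.06 0.08] [0. 0. 0.] [-0.79  0.23 -0.54  0.21  0.93] margin 0.4868185049781819
([np.float64(0.07842476268426007), 0, np.float64(0.23230806789470299)], 30, 18) [ 0.678 -0.228  0.231] [ 0.85  0.06 -0.05] [0. 0. 0.] [-0.76  0.26 -0.52  0.17  0.91] margin 0.5108528740090525
([np.float64(0.09940940529590538), 0, np.float64(0.22796235402546788)], 30, 18) [ 0.699 -0.227  0.227] [ 0.84  0.06 -0.17] [0. 0. 0.] [-0.73  0.29 -0.5   0.14  0.89] margin 0.53319464051118
```

{"method": "servo_tool", "body": {"increments": [{"claw": 1, "x": -0.8, "y": 0.2, "z": 0.2, "ax": 0.1, "ay": -0.15, "az": 0.6}, {"claw": 1, "x": -0.07, "y": 0.04, "z": 0, "ax": 0.1, "ay": -0.16, "az": 0.6}, {"claw": 1, "x": 0, "y": 0, "z": 0, "ax": 0.1, "ay": -0.16, "az": 0.6}, {"claw": 1, "x": 0, "y": 0, "z": 0, "ax": 0.12, "ay": -0.16, "az": 0.5}, {"claw": 1, "x": 0, "y": 0, "z": 0, "ax": 0, "ay": 0, "az": 0}]}}

```text
clock: 4.75
tcp_pos: [0.4661, -0.2461, 0.136]
orientation: [0.493, -0.165, 0.849, 0.094]
wrist_force: [-0.3, 0.4, 0.5]
finger_gap: 0.0004
```

```bash
python3 st.py; python3 - <<'E'
from plan import *
show([([-.125,0,.085],30,18)])
E
```

```text
4.75 [-1.151  0.256 -0.757  0.49   1.049 -1.496] [ 0.4661 -0.2461  0.136 ] [-0.29  0.38  0.48]
[[-0.46, -0.373, 0.806], [-0.188, 0.928, 0.322], [-0.868, -0.003, -0.497]]
local tcp [-0.1539 -0.0094  0.136 ] tip [-0.1399 -0.0049  0.1276] C [-0.1347 -0.0032  0.1371] pitch below horiz 29.8
C polar r 0.2001990259716565 ang 0.2349232714889251
([-0.125, 0, 0.085], 30, 18) [ 0.476 -0.242  0.084] [ 0.38  0.15 -2.08] [0.01 0.03 0.02] [-1.13  0.36 -0.8   0.31  1.04] margin 0.22883530031877974
```

{"method": "servo_tool", "body": {"increments": [{"claw": 1, "x": 0, "y": 0.07, "z": -0.7, "ax": 0, "ay": 0, "az": 0}, {"claw": 1, "x": 0.1, "y": 0.08, "z": -0.7, "ax": 0, "ay": 0, "az": 0}, {"claw": 1, "x": 0.2, "y": 0, "z": -0.7, "ax": 0, "ay": 0, "az": 0}, {"claw": 1, "x": 0.4, "y": 0, "z": 0, "ax": 0, "ay": 0, "az": 0}, {"claw": 1, "x": 0, "y": 0, "z": 0, "ax": 0, "ay": 0, "az": 0}]}}

```text
clock: 5.25
tcp_pos: [0.4836, -0.2396, 0.0833]
orientation: [0.493, -0.166, 0.849, 0.093]
wrist_force: [0.0, 0.8, -0.6]
finger_gap: 0.0001
```

```bash
python3 st.py; python3 - <<'E'
from h import *
cv2.imwrite("pics/side2.png",cv2.resize(env.read_camera("side")[160:330,190:420,::-1],None,fx=3.4,fy=3.4,interpolation=cv2.INTER_CUBIC))
cv2.imwrite("pics/wrist2.png",env.read_camera("wrist")[:,:,::-1])
E
```

```text
5.25 [-1.106  0.355 -0.82   0.249  1.044 -1.407] [ 0.4836 -0.2396  0.0833] [ 0.05  0.83 -0.61]
[[-0.46, -0.374, 0.806], [-0.19, 0.928, 0.321], [-0.868, -0.006, -0.497]]
local tcp [-0.1361 -0.0041  0.0833] tip [-0.122   0.0004  0.0749] C [-0.1168  0.0022  0.0844] pitch below horiz 29.8
C polar r 0.17690520060190432 ang -0.03448858164548373
```

View pics/side2.png

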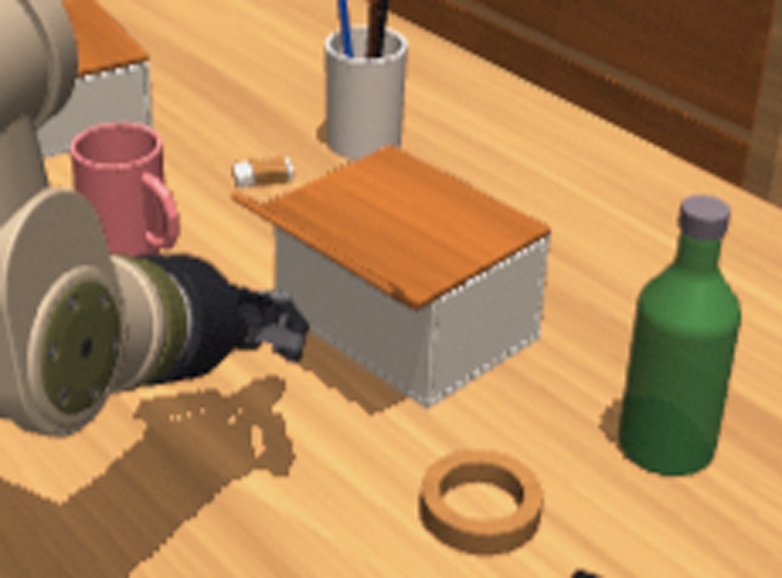

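View pics/wrist2.png

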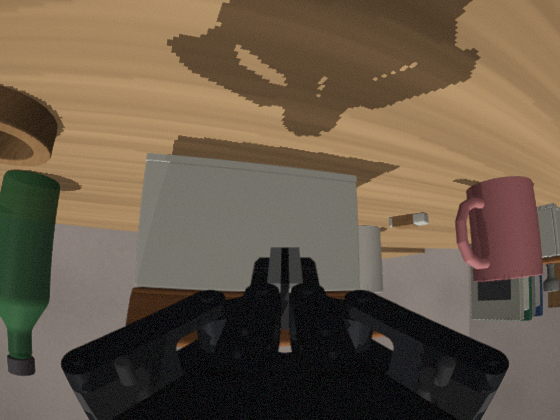

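{"method": "servo_tool", "body": {"increments": [{"claw": 1, "x": 0.5, "y": 0.03, "z": 0, "ax": 0, "ay": 0, "az": 0}, {"claw": 1, "x": 0.4, "y": 0.03, "z": 0, "ax": 0, "ay": 0, "az": 0}, {"claw": 1, "x": 0.3, "y": 0.02, "z": 0, "ax": 0, "ay": 0, "az": 0}, {"claw": 1, "x": 0, "y": 0, "z": 0.2, "ax": 0, "ay": 0, "az": 0}, {"claw": 1, "x": 0, "y": 0, "z": 0.2, "ax": 0, "ay": 0, "az": 0}]}}

```text
clock: 5.85
tcp_pos: [0.5128, -0.2385, 0.0936]
orientation: [0.493, -0.166, 0.849, 0.093]
wrist_force: [0.4, 0.3, -0.1]
finger_gap: -0.0001
```

{"method": "servo_tool", "body": {"increments": [{"claw": 1, "x": 0, "y": 0, "z": 0.2, "ax": 0, "ay": 0, "az": 0}, {"claw": 1, "x": 0, "y": 0, "z": 0.2, "ax": 0, "ay": 0, "az": 0}, {"claw": 1, "x": 0, "y": 0, "z": 0.2, "ax": 0, "ay": 0, "az": 0}, {"claw": 1, "x": 0, "y": 0, "z": 0.2, "ax": 0, "ay": 0, "az": 0}, {"claw": 1, "x": 0.03, "y": 0, "z": 0.2, "ax": 0, "ay": 0, "az": 0}]}}

```text
clock: 6.35
tcp_pos: [0.5137, -0.2389, 0.1182]
orientation: [0.493, -0.165, 0.849, 0.093]
wrist_force: [-0.2, 0.5, -0.2]
finger_gap: -0.0
```

```bash
python3 st.py; python3 - <<'E'
from h import *
cv2.imwrite("pics/side3.png",cv2.resize(env.read_camera("side")[160:330,190:420,::-1],None,fx=3.4,fy=3.4,interpolation=cv2.INTER_CUBIC))
E
```

```text
6.35 [-1.042  0.295 -0.783  0.239  1.031 -1.282] [ 0.5137 -0.2389  0.1182] [-0.21  0.55 -0.18]
[[-0.46, -0.373, 0.806], [-0.189, 0.928, 0.321], [-0.868, -0.005, -0.497]]
local tcp [-0.106  -0.0055  0.1182] tip [-0.0919 -0.0011  0.1097] C [-0.0867  0.0007  0.1193] pitch below horiz 29.8
C polar r 0.149500267558289 ang 0.19385366202821688
```

View pics/side3.png

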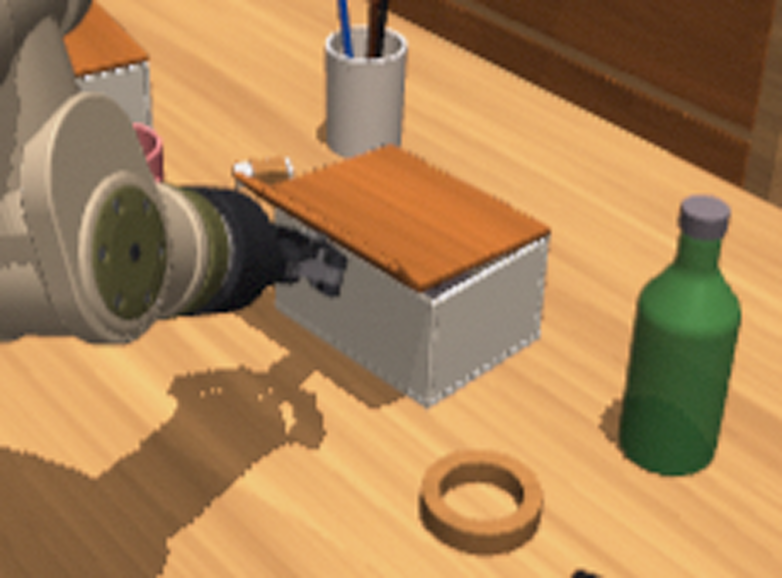

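{"method": "servo_tool", "body": {"increments": [{"claw": 1, "x": 0.08, "y": 0, "z": 0.35, "ax": 0, "ay": 0, "az": 0}, {"claw": 1, "x": 0.1, "y": 0, "z": 0.35, "ax": 0, "ay": 0, "az": 0}, {"claw": 1, "x": 0.12, "y": 0.01, "z": 0.34, "ax": 0, "ay": 0, "az": 0}, {"claw": 1, "x": 0.14, "y": 0.01, "z": 0.33, "ax": 0, "ay": 0, "az": 0}, {"claw": 1, "x": 0.16, "y": 0.01, "z": 0.32, "ax": 0, "ay": 0, "az": 0}]}}

```text
clock: 6.9
tcp_pos: [0.5292, -0.2381, 0.161]
orientation: [0.493, -0.166, 0.849, 0.093]
wrist_force: [-0.0, 0.3, -0.3]
finger_gap: -0.0001
```

{"method": "servo_tool", "body": {"increments": [{"claw": 1, "x": 0.18, "y": 0.01, "z": 0.31, "ax": 0, "ay": 0, "az": 0}, {"claw": 1, "x": 0.2, "y": 0.01, "z": 0.3, "ax": 0, "ay": 0, "az": 0}, {"claw": 1, "x": 0.21, "y": 0.01, "z": 0.29, "ax": 0, "ay": 0, "az": 0}, {"claw": 1, "x": 0.23, "y": 0.01, "z": 0.28, "ax": 0, "ay": 0, "az": 0}, {"claw": 1, "x": 0.25, "y": 0.02, "z": 0.26, "ax": 0, "ay": 0, "az": 0}]}}

```text
clock: 7.4
tcp_pos: [0.5561, -0.2366, 0.1968]
orientation: [0.493, -0.166, 0.849, 0.093]
wrist_force: [-1.4, -0.3, -0.1]
finger_gap: -0.0001
```

```bash
python3 st.py; python3 - <<'E'
from h import *
cv2.imwrite("pics/side4.png",cv2.resize(env.read_camera("side")[110:310,190:420,::-1],None,fx=3,fy=3,interpolation=cv2.INTER_CUBIC))
E
```

```text
7.4 [-0.959  0.185 -0.678  0.325  1.006 -1.131] [ 0.5561 -0.2366  0.1968] [-1.45 -0.3  -0.12]
[[-0.459, -0.373, 0.806], [-0.189, 0.928, 0.321], [-0.868, -0.005, -0.497]]
local tcp [-0.0635 -0.0062  0.1968] tip [-0.0494 -0.0017  0.1883] C [-0.0442  0.      0.1979] pitch below horiz 29.8
C polar r 0.1496409034990099 ang 0.8005198840279673
```

View pics/side4.png

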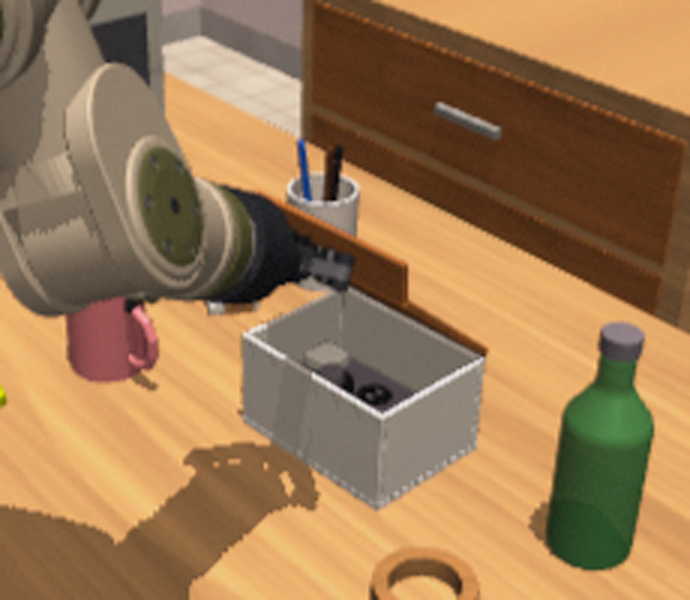

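{"method": "servo_tool", "body": {"increments": [{"claw": 1, "x": 0.27, "y": 0.02, "z": 0.24, "ax": 0, "ay": 0, "az": 0}, {"claw": 1, "x": 0.28, "y": 0.02, "z": 0.22, "ax": 0, "ay": 0, "az": 0}, {"claw": 1, "x": 0.29, "y": 0.02, "z": 0.2, "ax": 0, "ay": 0, "az": 0}, {"claw": 1, "x": 0.3, "y": 0.02, "z": 0.18, "ax": 0, "ay": 0, "az": 0}, {"claw": 1, "x": 0.32, "y": 0.02, "z": 0.16, "ax": 0, "ay": 0, "az": 0}]}}

```text
clock: 7.95
tcp_pos: [0.5928, -0.2342, 0.2217]
orientation: [0.493, -0.166, 0.849, 0.093]
wrist_force: [-0.7, 0.9, 1.0]
finger_gap: 0.0002
```

{"method": "servo_tool", "body": {"increments": [{"claw": 1, "x": 0.32, "y": 0.02, "z": 0.13, "ax": 0, "ay": 0, "az": 0}, {"claw": 1, "x": 0.33, "y": 0.02, "z": 0.11, "ax": 0, "ay": 0, "az": 0}, {"claw": 1, "x": 0.33, "y": 0.02, "z": 0.09, "ax": 0, "ay": 0, "az": 0}, {"claw": 1, "x": 0.32, "y": 0.02, "z": 0.07, "ax": 0, "ay": 0, "az": 0}, {"claw": 1, "x": 0.3, "y": 0.02, "z": 0.05, "ax": 0, "ay": 0, "az": 0}]}}

```text
clock: 8.45
tcp_pos: [0.6328, -0.2315, 0.2324]
orientation: [0.493, -0.166, 0.849, 0.093]
wrist_force: [-0.8, -0.5, 1.5]
finger_gap: -0.0005
```

```bash
python3 st.py; python3 - <<'E'
from h import *
cv2.imwrite("pics/side5.png",cv2.resize(env.read_camera("side")[110:310,190:420,::-1],None,fx=3,fy=3,interpolation=cv2.INTER_CUBIC))
E
```

```text
8.45 [-0.828  0.207 -0.571  0.237  0.946 -0.924] [ 0.6328 -0.2315  0.2324] [-0.78 -0.55  1.54]
[[-0.459, -0.373, 0.806], [-0.189, 0.928, 0.322], [-0.868, -0.005, -0.497]]
local tcp [ 0.0134 -0.0065  0.2324] tip [ 0.0274 -0.002   0.224 ] C [ 0.0326 -0.0003  0.2335] pitch below horiz 29.8
C polar r 0.14560137361989414 ang 1.3814824875417502
```

View pics/side5.png

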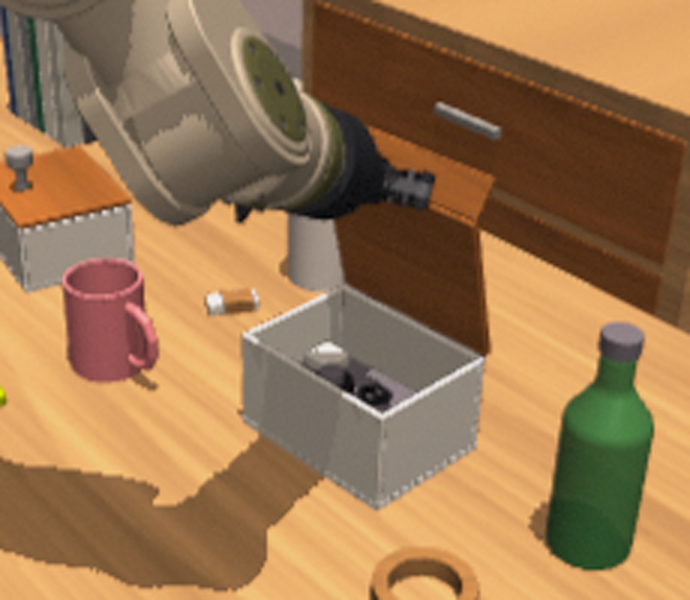

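{"method": "servo_tool", "body": {"increments": [{"claw": 1, "x": 0.26, "y": 0.02, "z": 0.02, "ax": 0, "ay": 0, "az": 0}, {"claw": 1, "x": 0.26, "y": 0.02, "z": 0, "ax": 0, "ay": 0, "az": 0}, {"claw": 1, "x": 0.25, "y": 0.02, "z": 0, "ax": 0, "ay": 0, "az": 0}, {"claw": 1, "x": 0.22, "y": 0.02, "z": -0.02, "ax": 0, "ay": 0, "az": 0}, {"claw": 1, "x": 0.2, "y": 0.02, "z": -0.02, "ax": 0, "ay": 0, "az": 0}]}}

```text
clock: 9.0
tcp_pos: [0.6622, -0.229, 0.2316]
orientation: [0.493, -0.165, 0.849, 0.093]
wrist_force: [-0.6, -0.1, 0.6]
finger_gap: -0.0002
```

```bash
python3 st.py; python3 - <<'E'
from h import *
cv2.imwrite("pics/side6.png",cv2.resize(env.read_camera("side")[110:310,190:420,::-1],None,fx=3,fy=3,interpolation=cv2.INTER_CUBIC))
E
```

```text
9.0 [-0.784  0.241 -0.54   0.185  0.922 -0.862] [ 0.6622 -0.229   0.2316] [-0.62 -0.07  0.6 ]
[[-0.46, -0.373, 0.806], [-0.189, 0.928, 0.322], [-0.868, -0.005, -0.497]]
local tcp [ 0.0429 -0.006   0.2316] tip [ 0.057  -0.0015  0.2231] C [6.220e-02 2.000e-04 2.327e-01] pitch below horiz 29.8
C polar r 0.1422170172658673 ang 1.5862662599645372
```

View pics/side6.png

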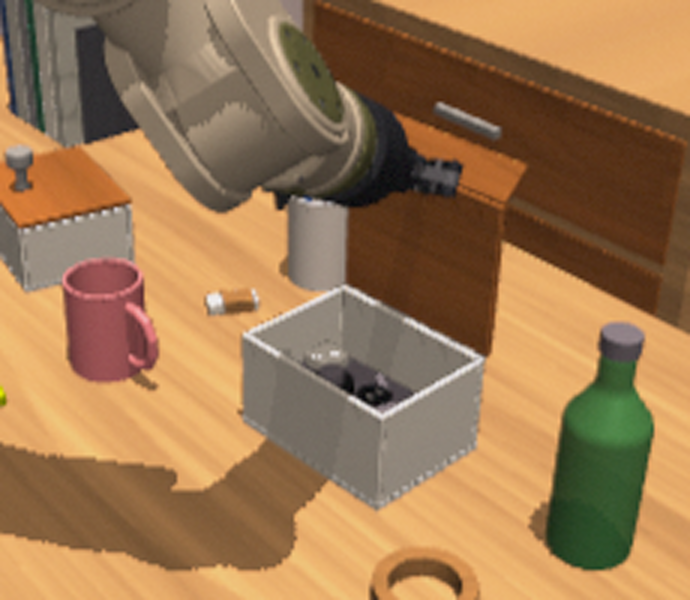

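{"method": "servo_tool", "body": {"increments": [{"claw": 1, "x": 0.2, "y": 0.02, "z": -0.02, "ax": 0, "ay": 0, "az": 0}, {"claw": 1, "x": 0.22, "y": 0.02, "z": -0.03, "ax": 0, "ay": 0, "az": 0}, {"claw": 1, "x": 0.22, "y": 0.02, "z": -0.03, "ax": 0, "ay": 0, "az": 0}, {"claw": 1, "x": 0.22, "y": 0.02, "z": -0.04, "ax": 0, "ay": 0, "az": 0}, {"claw": 1, "x": 0.2, "y": 0.02, "z": -0.04, "ax": 0, "ay": 0, "az": 0}]}}

```text
clock: 9.55
tcp_pos: [0.6888, -0.2266, 0.2278]
orientation: [0.493, -0.166, 0.849, 0.093]
wrist_force: [0.1, -0.1, -0.2]
finger_gap: -0.0001
```

```bash
python3 st.py; python3 - <<'E'
from h import *
cv2.imwrite("pics/side7.png",cv2.resize(env.read_camera("side")[110:310,190:420,::-1],None,fx=3,fy=3,interpolation=cv2.INTER_CUBIC))
E
```

```text
9.55 [-0.747  0.276 -0.512  0.139  0.901 -0.813] [ 0.6888 -0.2266  0.2278] [ 0.13 -0.12 -0.16]
[[-0.459, -0.373, 0.806], [-0.189, 0.928, 0.322], [-0.868, -0.005, -0.497]]
local tcp [ 0.0696 -0.0055  0.2278] tip [ 0.0837 -0.001   0.2193] C [0.0888 0.0008 0.2289] pitch below horiz 29.8
C polar r 0.14136477637657832 ang 1.7759608757302232
```

View pics/side7.png

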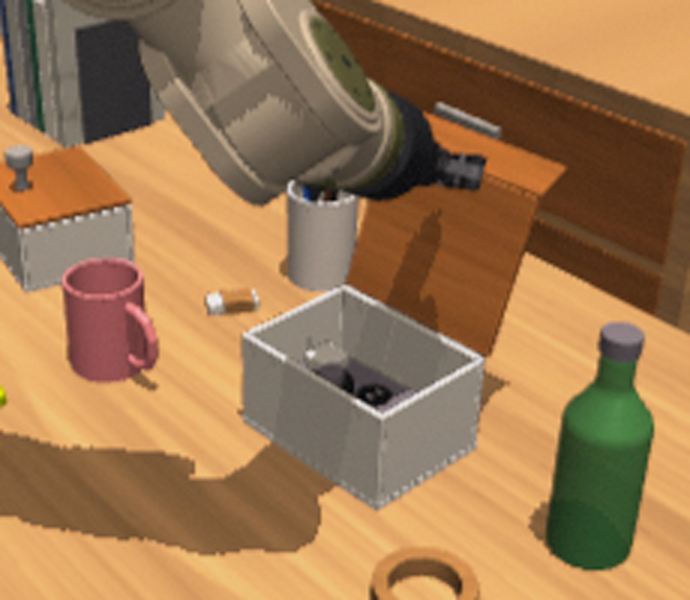

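{"method": "servo_tool", "body": {"increments": [{"claw": 1, "x": -0.6, "y": 0, "z": 0.1, "ax": 0, "ay": 0, "az": 0}, {"claw": 1, "x": -0.9, "y": 0, "z": 0.2, "ax": 0, "ay": 0, "az": 0}, {"claw": 1, "x": -0.9, "y": 0, "z": 0.3, "ax": 0, "ay": 0, "az": 0}, {"claw": 1, "x": -0.9, "y": 0, "z": 0.3, "ax": 0, "ay": 0, "az": 0}, {"claw": 1, "x": -0.9, "y": 0, "z": 0.3, "ax": 0, "ay": 0, "az": 0}]}}

```text
clock: 10.1
tcp_pos: [0.5817, -0.2262, 0.2582]
orientation: [0.493, -0.165, 0.849, 0.093]
wrist_force: [0.1, -0.2, -0.1]
finger_gap: 0.0
```

```bash
python3 st.py; python3 - <<'E'
from plan import *
for n in ["top","wrist"]: cv2.imwrite(f"pics/{n}8.png",env.read_camera(n)[:,:,::-1])
cv2.imwrite("pics/side8.png",cv2.resize(env.read_camera("side")[110:310,190:420,::-1],None,fx=3,fy=3,interpolation=cv2.INTER_CUBIC))
E
```

```text
10.1 [-0.901  0.112 -0.596  0.399  0.982 -1.034] [ 0.5817 -0.2262  0.2582] [ 0.06 -0.19 -0.06]
[[-0.46, -0.373, 0.806], [-0.189, 0.928, 0.321], [-0.868, -0.005, -0.497]]
local tcp [-0.0372  0.0024  0.2582] tip [-0.0232  0.0069  0.2497] C [-0.018   0.0086  0.2593] pitch below horiz 29.8
C polar r 0.18595010083353006 ang 1.1379378301010339
```

View pics/top8.png

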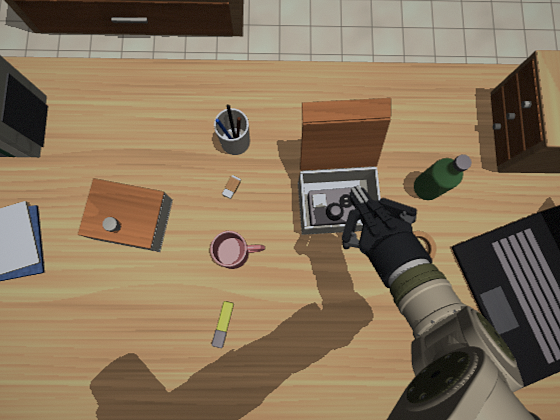

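View pics/wrist8.png

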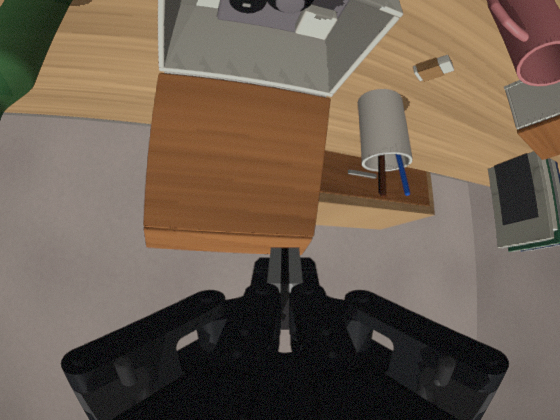

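View pics/side8.png

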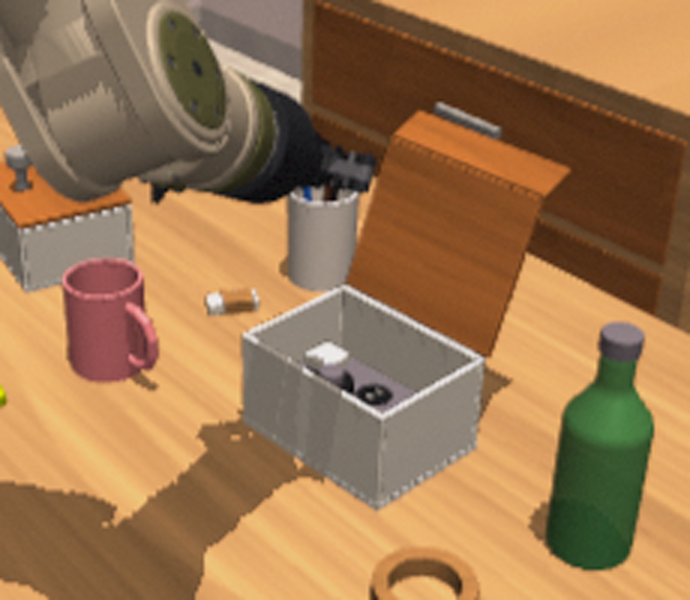

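{"method": "servo_tool", "body": {"increments": [{"claw": 1, "x": -0.5, "y": 0, "z": 0.4, "ax": -0.35, "ay": 0.87, "az": 0}, {"claw": 1, "x": -0.5, "y": 0, "z": 0.3, "ax": -0.35, "ay": 0.87, "az": 0}, {"claw": 1, "x": -0.4, "y": 0, "z": 0, "ax": -0.35, "ay": 0.87, "az": 0}, {"claw": 1, "x": -0.4, "y": 0, "z": 0, "ax": -0.35, "ay": 0.87, "az": 0}, {"claw": 1, "x": -0.4, "y": 0, "z": 0, "ax": -0.35, "ay": 0.87, "az": 0}]}}

```text
clock: 10.75
tcp_pos: [0.5284, -0.2271, 0.2762]
orientation: [0.192, -0.188, 0.963, 0.034]
wrist_force: [0.5, 0.4, -0.7]
finger_gap: -0.0002
```

{"method": "servo_tool", "body": {"increments": [{"claw": 1, "x": -0.2, "y": 0, "z": 0, "ax": -0.35, "ay": 0.87, "az": 0}, {"claw": 1, "x": -0.2, "y": 0, "z": 0, "ax": -0.35, "ay": 0.87, "az": 0}, {"claw": 1, "x": 0, "y": 0, "z": 0, "ax": -0.35, "ay": 0.87, "az": 0}]}}

```text
clock: 11.05
tcp_pos: [0.5188, -0.2269, 0.2763]
orientation: [0.0, -0.192, 0.981, -0.003]
wrist_force: [0.8, -0.4, -0.9]
finger_gap: 0.0001
```

```bash
python3 st.py; python3 - <<'E'
from plan import *
np.save("wc9.npy",env.calibration("wrist")["world_to_cam"])
for n in ["top","wrist"]: cv2.imwrite(f"pics/{n}9.png",env.read_camera(n)[:,:,::-1])
a=cv2.imread("pics/top9.png")[90:260,280:420];cv2.imwrite("pics/top9c.png",cv2.resize(a,None,fx=3.5,fy=3.5,interpolation=cv2.INTER_CUBIC))
E
```

```text
11.05 [-0.552  0.287  0.078  1.358 -0.004 -0.939] [ 0.5188 -0.2269  0.2763] [ 0.8  -0.38 -0.88]
[[-0.926, -0.377, 0.002], [-0.377, 0.926, -0.005], [0.0, -0.005, -1.0]]
local tcp [-0.1     0.0061  0.2763] tip [-0.1     0.006   0.2593] C [-0.0896  0.0095  0.2593] pitch below horiz 89.7
C polar r 0.2255517678937587 ang 0.8456267390984425
```

View pics/top9c.png

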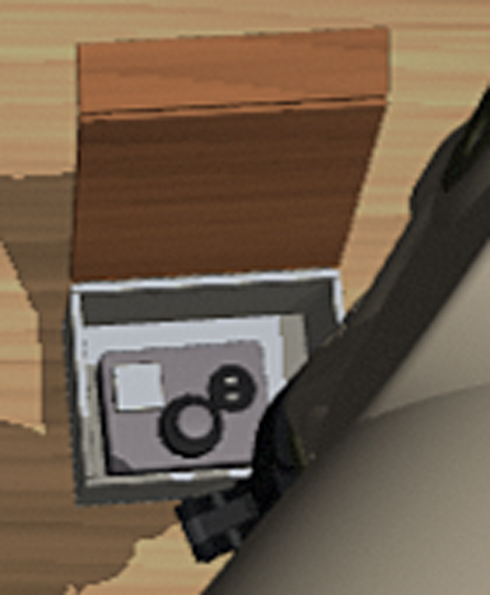

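View pics/wrist9.png

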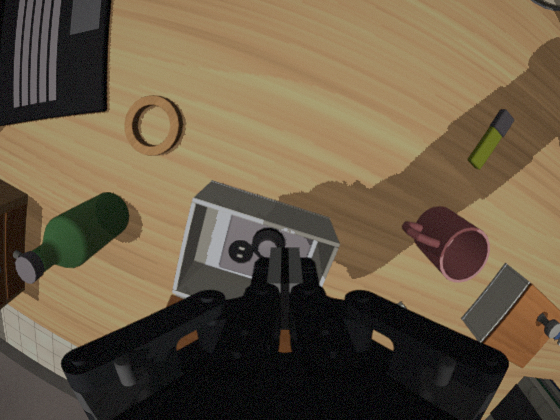

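```bash
python3 - <<'E'
from plan import *
a=cv2.imread("pics/wrist9.png")[180:300,160:350];cv2.imwrite("pics/w9c.png",cv2.resize(a,None,fx=4,fy=4,interpolation=cv2.INTER_CUBIC))
T=env.calibration("top");P=ray(T,334.9,211.4,.072);print(P,fish(env.calibration("wrist"),P))
c,s=np.cos(.07),np.sin(.07);d=P-[.619,-.226,0];print("local",c*d[0]+s*d[1],-s*d[0]+c*d[1])
E
```

```text
[ 0.59200296 -0.21577869  0.072     ] [[268.63770628 245.3874214 ]]
local -0.026216014569373162 0.012084524834557086
```

View pics/w9c.png

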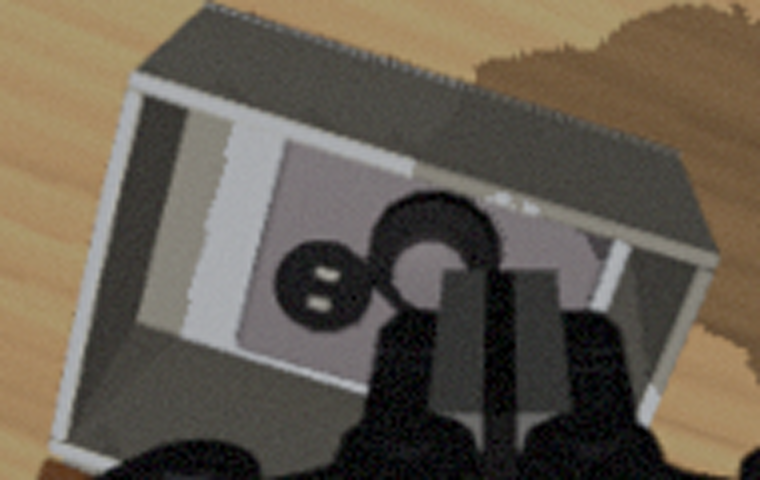

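```bash
python3 - <<'E'
from plan import *
C=env.calibration("wrist");T=env.calibration("top")
a=cv2.imread("pics/w9c.png");b=cv2.imread("pics/top9c.png")
th=np.linspace(0,2*np.pi,40)
for (x,y,z,col) in [(.592,-.216,.072,(0,255,0)),(.597,-.2165,.072,(0,0,255))]:
    P=np.c_[x+.011*np.cos(th),y+.011*np.sin(th),z+0*th]
    u=(fish(C,P)-[160,180])*4;cv2.polylines(a,[u.astype(int)],True,col)
    u=(proj(T,P)-[280,90])*3.5;cv2.polylines(b,[u.astype(int)],True,col)
L=[[-.06,.08,.09],[-.06,-.08,.09],[.06,-.08,.09],[.06,.08,.09]]
cv2.polylines(a,[((fish(C,W(L,BP))-[160,180])*4).astype(int)],True,(255,0,0))
cv2.polylines(b,[((proj(T,W(L,BP))-[280,90])*3.5).astype(int)],True,(255,0,0))
cv2.imwrite("pics/w9d.png",np.hstack([a,cv2.resize(b,(346,480))])[:, :] if 0 else a);cv2.imwrite("pics/t9d.png",b)
E
```

```text
(no output)
```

View pics/w9d.png

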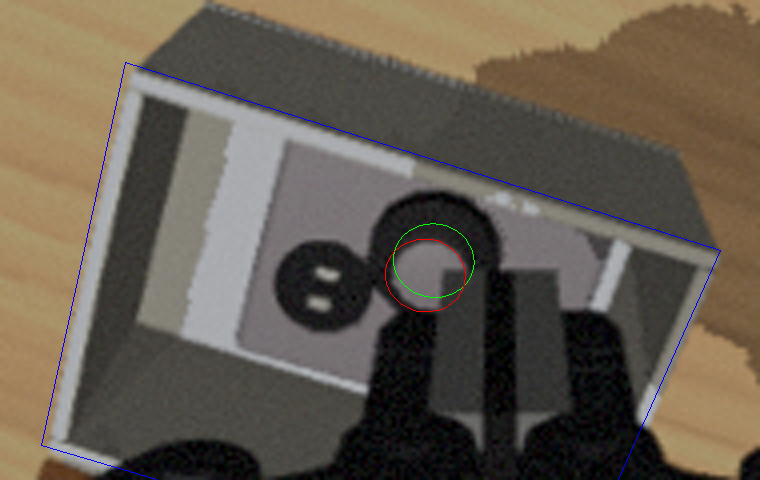

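View pics/t9d.png

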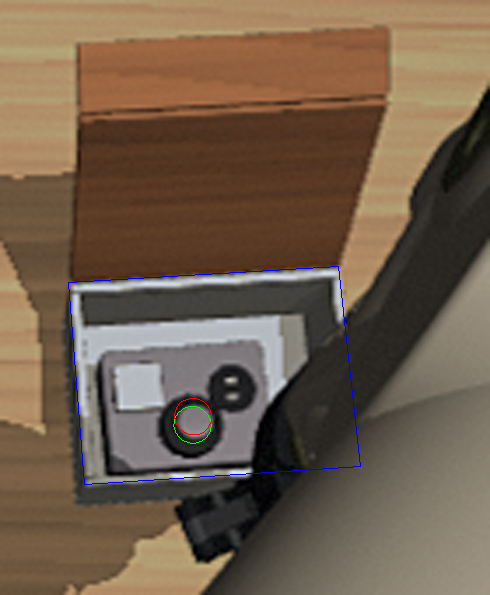

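{"method": "servo_tool", "body": {"increments": [{"claw": 1, "x": 0.75, "y": 0.1, "z": -0.6, "ax": 0, "ay": 0, "az": 0}, {"claw": 1, "x": 0.75, "y": 0.1, "z": -0.8, "ax": 0, "ay": 0, "az": 0}, {"claw": 1, "x": 0.75, "y": 0.1, "z": -0.8, "ax": 0, "ay": 0, "az": 0}, {"claw": 1, "x": 0.75, "y": 0.1, "z": -0.8, "ax": 0, "ay": 0, "az": 0}, {"claw": 1, "x": 0, "y": 0, "z": -0.8, "ax": 0, "ay": 0, "az": 0}]}}

```text
clock: 11.65
tcp_pos: [0.5953, -0.2165, 0.1788]
orientation: [0.004, -0.193, 0.981, -0.001]
wrist_force: [-0.0, 0.2, 0.4]
finger_gap: 0.0001
```

{"method": "servo_tool", "body": {"increments": [{"claw": 1, "x": 0, "y": 0, "z": -0.8, "ax": 0, "ay": 0, "az": 0}, {"claw": 1, "x": 0, "y": 0, "z": -0.8, "ax": 0, "ay": 0, "az": 0}, {"claw": 1, "x": 0, "y": 0, "z": -0.8, "ax": 0, "ay": 0, "az": 0}, {"claw": 1, "x": 0, "y": 0, "z": -0.5, "ax": 0, "ay": 0, "az": 0}, {"claw": 1, "x": 0, "y": 0, "z": 0, "ax": 0, "ay": 0, "az": 0}]}}

```text
clock: 12.15
tcp_pos: [0.5918, -0.2162, 0.1057]
orientation: [0.001, -0.192, 0.981, 0.0]
wrist_force: [0.2, 0.9, -0.1]
finger_gap: 0.0001
```

```bash
python3 st.py; python3 - <<'E'
from plan import *
P=[.594,-.217,.072]
t,M=cur();print("tip",t+.017*M[:,2])
a=env.read_camera("side")[110:310,190:420,::-1]
cv2.imwrite("pics/side10.png",cv2.resize(a,None,fx=3,fy=3,interpolation=cv2.INTER_CUBIC))
a=env.read_camera("wrist")[180:300,160:350,::-1];cv2.imwrite("pics/w10.png",cv2.resize(a,None,fx=4,fy=4,interpolation=cv2.INTER_CUBIC))
E
```

```text
12.15 [-0.478  0.49  -0.046  1.034  0.002 -0.864] [ 0.5918 -0.2162  0.1057] [ 0.15  0.88 -0.12]
[[-0.926, -0.377, 0.002], [-0.377, 0.926, 0.001], [-0.002, 0.0, -1.0]]
local tcp [-0.0264  0.0117  0.1057] tip [-0.0264  0.0117  0.0887] C [-0.0159  0.0152  0.0887] pitch below horiz 89.9
C polar r 0.07592134087330123 ang -0.023710970504384116
tip [ 0.59186635 -0.21613716  0.0886627 ]
```

View pics/side10.png

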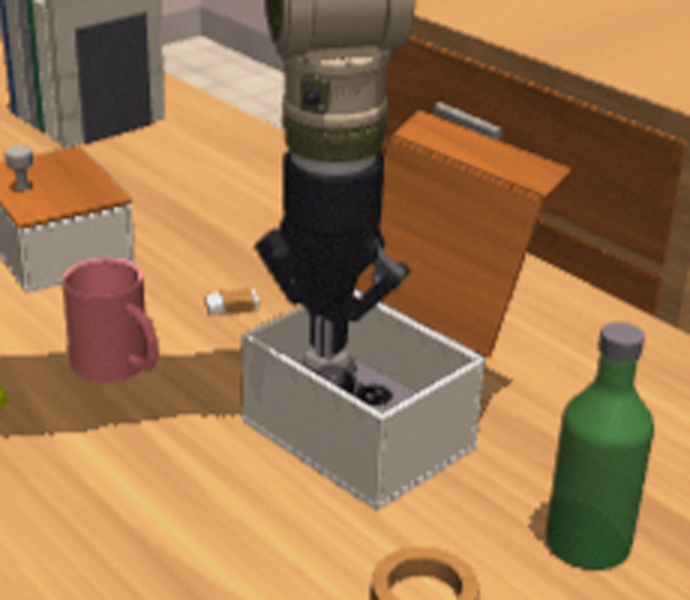

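View pics/w10.png

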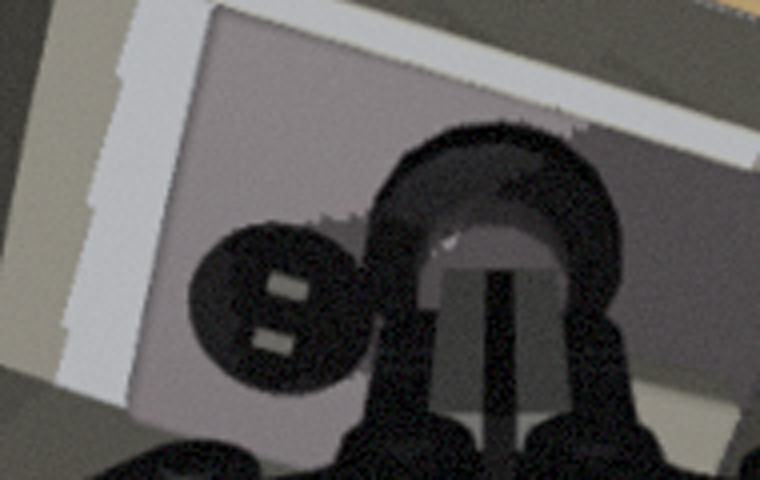

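```bash
python3 - <<'E'
from plan import *
C=env.calibration("wrist");th=np.linspace(0,2*np.pi,73)
for P in [(.592,-.216),(.594,-.217),(.596,-.2185)]:
    u=(fish(C,np.c_[P[0]+.011*np.cos(th),P[1]+.011*np.sin(th),.072+0*th])-[160,180])*4;print(P,u.min(0).round(),u.max(0).round())
E
```

```text
(0.592, -0.216) [431. 195.] [593. 343.]
(0.594, -0.217) [418. 205.] [581. 353.]
(0.596, -0.2185) [403. 214.] [565. 361.]
```

{"method": "servo_tool", "body": {"increments": [{"claw": 1, "x": 0.13, "y": -0.01, "z": -0.2, "ax": 0, "ay": 0, "az": 0}, {"claw": 1, "x": 0, "y": 0, "z": -0.3, "ax": 0, "ay": 0, "az": 0}, {"claw": 1, "x": 0, "y": 0, "z": -0.1, "ax": 0, "ay": 0, "az": 0}, {"claw": 1, "x": 0, "y": 0, "z": -0.1, "ax": 0, "ay": 0, "az": 0}, {"claw": 1, "x": 0, "y": 0, "z": -0.05, "ax": 0, "ay": 0, "az": 0}]}}

```text
clock: 12.75
tcp_pos: [0.5965, -0.2167, 0.0888]
orientation: [0.002, -0.192, 0.981, -0.001]
wrist_force: [-0.8, 0.7, 1.7]
finger_gap: -0.0
```

{"method": "servo_tool", "body": {"increments": [{"claw": 1, "x": 0, "y": 0, "z": -0.04, "ax": 0, "ay": 0, "az": 0}, {"claw": 1, "x": 0, "y": 0, "z": -0.04, "ax": 0, "ay": 0, "az": 0}]}}

```text
clock: 12.95
tcp_pos: [0.5965, -0.2168, 0.0873]
orientation: [0.002, -0.192, 0.981, -0.001]
wrist_force: [-1.8, 1.4, 2.7]
finger_gap: 0.0001
```

{"method": "servo_tool", "body": {"increments": [{"claw": 1, "x": 0, "y": 0, "z": -0.04, "ax": 0, "ay": 0, "az": 0}, {"claw": 1, "x": 0, "y": 0, "z": -0.04, "ax": 0, "ay": 0, "az": 0}]}}

```text
clock: 13.15
tcp_pos: [0.5965, -0.2167, 0.0853]
orientation: [0.002, -0.192, 0.981, -0.001]
wrist_force: [-2.1, 1.5, 3.9]
finger_gap: -0.0001
```

{"method": "servo_tool", "body": {"increments": [{"claw": 1, "x": 0, "y": 0, "z": -0.04, "ax": 0, "ay": 0, "az": 0}, {"claw": 1, "x": 0, "y": 0, "z": -0.04, "ax": 0, "ay": 0, "az": 0}]}}

```text
clock: 13.35
tcp_pos: [0.5965, -0.2168, 0.0833]
orientation: [0.002, -0.192, 0.981, -0.001]
wrist_force: [-2.2, 1.4, 4.4]
finger_gap: 0.0001
```

{"method": "servo_tool", "body": {"increments": [{"claw": 1, "x": 0, "y": 0, "z": -0.04, "ax": 0, "ay": 0, "az": 0}, {"claw": 1, "x": 0, "y": 0, "z": -0.02, "ax": 0, "ay": 0, "az": 0}]}}

```text
clock: 13.55
tcp_pos: [0.5965, -0.2168, 0.0829]
orientation: [0.002, -0.192, 0.981, -0.001]
wrist_force: [-5.4, 2.7, 12.8]
finger_gap: 0.0002
```

{"method": "servo_tool", "body": {"increments": [{"claw": 1, "x": 0, "y": 0, "z": -0.02, "ax": 0, "ay": 0, "az": 0}, {"claw": 1, "x": 0, "y": 0, "z": 0, "ax": 0, "ay": 0, "az": 0}]}}

```text
clock: 13.75
tcp_pos: [0.5965, -0.2168, 0.0829]
orientation: [0.002, -0.192, 0.981, -0.001]
wrist_force: [-6.4, 3.6, 13.8]
finger_gap: 0.0004
```

{"method": "servo_tool", "body": {"increments": [{"claw": 1, "x": 0, "y": 0, "z": 0.3, "ax": 0, "ay": 0, "az": 0}, {"claw": 1, "x": 0, "y": 0, "z": 0.5, "ax": 0, "ay": 0, "az": 0}, {"claw": 1, "x": 0, "y": 0, "z": 0.8, "ax": 0, "ay": 0, "az": 0}, {"claw": 1, "x": 0, "y": 0, "z": 0.9, "ax": 0, "ay": 0, "az": 0}, {"claw": 1, "x": 0, "y": 0, "z": 0.9, "ax": 0, "ay": 0, "az": 0}]}}

```text
clock: 14.25
tcp_pos: [0.5968, -0.2171, 0.167]
orientation: [0.002, -0.192, 0.981, -0.001]
wrist_force: [0.8, 0.6, 0.9]
finger_gap: 0.0001
```

{"method": "servo_tool", "body": {"increments": [{"claw": 1, "x": 0, "y": 0, "z": 0.9, "ax": 0, "ay": 0, "az": 0}, {"claw": 1, "x": -0.3, "y": 0, "z": 0.9, "ax": 0, "ay": 0, "az": 0}, {"claw": 1, "x": -0.8, "y": 0, "z": 0.8, "ax": 0, "ay": 0, "az": 0}, {"claw": 1, "x": -0.9, "y": 0, "z": 0.5, "ax": 0, "ay": 0, "az": 0}, {"claw": 1, "x": -0.9, "y": 0, "z": 0, "ax": 0, "ay": 0, "az": 0}]}}

```text
clock: 14.75
tcp_pos: [0.5248, -0.2177, 0.2462]
orientation: [0.004, -0.192, 0.981, -0.003]
wrist_force: [-0.1, -0.3, -0.2]
finger_gap: -0.0001
```

{"method": "servo_tool", "body": {"increments": [{"claw": 1, "x": -0.9, "y": 0, "z": 0, "ax": 0, "ay": 0, "az": 0}, {"claw": 1, "x": -0.9, "y": 0, "z": 0, "ax": 0, "ay": 0, "az": 0}, {"claw": 1, "x": -0.5, "y": 0, "z": 0, "ax": 0, "ay": 0, "az": 0}, {"claw": 1, "x": 0, "y": 0, "z": 0, "ax": 0, "ay": 0, "az": 0}, {"claw": 1, "x": 0, "y": 0, "z": 0, "ax": 0, "ay": 0, "az": 0}]}}

```text
clock: 15.25
tcp_pos: [0.4673, -0.2173, 0.244]
orientation: [0.002, -0.192, 0.981, -0.001]
wrist_force: [-0.4, 0.6, -0.5]
finger_gap: 0.0003
```

```bash
python3 st.py; python3 - <<'E'
from plan import *
for n in ["top","side"]: cv2.imwrite(f"pics/{n}11.png",env.read_camera(n)[:,:,::-1])
E
```

```text
15.25 [-0.592  0.194 -0.121  1.25   0.002 -0.978] [ 0.4673 -0.2173  0.244 ] [-0.36  0.56 -0.52]
[[-0.926, -0.377, 0.005], [-0.377, 0.926, -0.002], [-0.004, -0.004, -1.0]]
local tcp [-0.1507  0.0193  0.244 ] tip [-0.1506  0.0193  0.227 ] C [-0.1401  0.0227  0.227 ] pitch below horiz 89.7
C polar r 0.24222357441008915 ang 0.5986514624310398
```

View pics/top11.png

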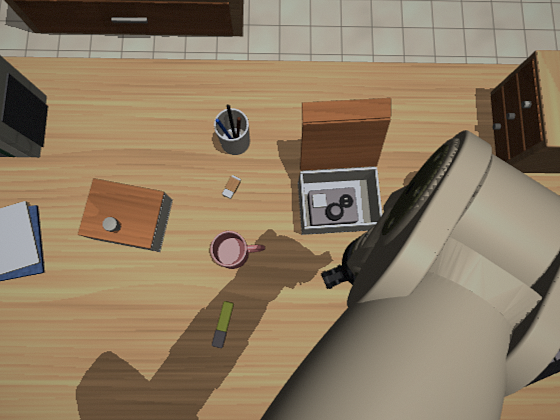

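View pics/side11.png

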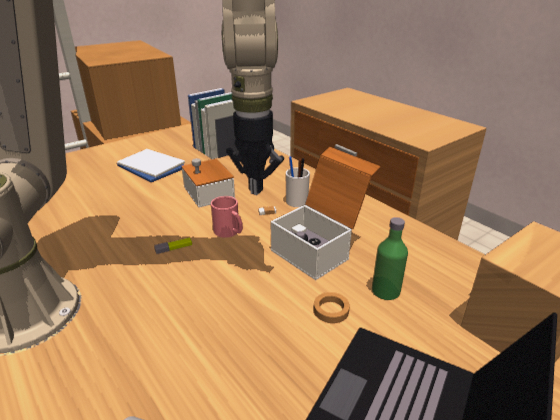

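```bash
python3 - <<'E'
from workcell import env
print(env.hand_in(), env.get_state()["clock"])
E
```

```text
the job is handed in; nothing more can be done
the job is handed in; nothing more can be done
```

The lid is open and leaning back on its own, and the power button has been pressed. I handed the job in at about 15.4 s.

- **Lid:** I kept the gripper shut and pushed the lip up from underneath with the fingertips. I followed it round until the lid leaned back by itself, then moved clear. The contact readings I took were about 2 N or less. It stayed open in every picture after that.
- **Button:** I pressed it until it stopped. The fingertips were then 65.9 mm above the desk, which matches 6 mm of travel. The force rose to about 4.4 N, then jumped to 13.8 N at the stop, against the 5 N needed.
- **Final pictures:** The lid is open, the smaller box is shut, and the mug, pen cup, eraser, highlighter, tape and bottle are where they started. The arm is clear of everything and the wrist force is close to zero.

**Checks that disagreed:**
- **Button position:** The top and wrist cameras differed by about 5 mm on where the button was, so I aimed between them.
- **Sideways force:** There was about 7 N sideways at full press, probably friction. The button's travel can't be read directly, so full depth is judged from the force and the height.
- **Arm reach:** My first approach ran the third joint up to the edge of its range (−1.027 against a limit of −1.03) without passing it. I came in at a different angle after that.

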